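# Open the combination padlock and hold it at the hasp of the reagent box

## Robot

A 6-joint arm with a two-finger parallel gripper is mounted at the origin on the work surface. World frame = base frame: x ahead of the robot, y to its left, z up, the work surface at z = 0. Lengths are in m, angles in rad, forces in N, time in s.
With the tool pointing down it reaches from about 0.35 to 0.775 m from the base axis. Payload 7.3 kg.
Tool frame: the origin (TCP) lies at the very end of the fingers, on their centre line; the grasp point (between the pads) lies 19 mm behind it; x points along the fingers, y is the direction in which the jaws open and shut, and the axes are right-handed (so a half turn about x gives the same grasp; the last joint's range is limited). The gripper opens to 92 mm and grips with 3 to 60 N. Pads are 19 mm wide; open, the fingers measure 130 mm over their backs; the gripper's body (75 mm by 190 mm) begins 47 mm behind the grasp point.
Start: joints at [1.11, 0.342, 1.524, -0, 1.275, -0.146], TCP at [0.163, 0.499, 0.227] pointing down, gripper open.
Joint ranges: [-2.53, 2.53], [-0.77, 2.02], [0.04, 2.7], [-1, 4.14], [0.28, 2.66], [-3.11, 3.11]. Speed limits (rad/s): [2.57, 2.57, 3.14, 3.14, 3.14, 3.14].

## Interface

Orientations are given as [roll, pitch, yaw] about the fixed x, y, z axes, in that order (R = Rz(yaw) Ry(pitch) Rx(roll)).
In Python, from cell import robot gives the robot as it stands.
- The arm moves only by the tool play_rows, never from a script. Its argument "moves" is a list that holds one entry, the list of rows, each a list of 5 numbers: the shift along the tool's x, y, z in m, then the turn about the tool's x in degrees, then the opening, from -1 (shut) to 1 (fully open), so that 0 is half open. A call has exactly 10 rows; each row shifts and turns the pose as measured when the row begins, along the tool's axes as they then stand; what a row does not reach is not made up. A row lasts 1/10 s, in which the tool goes at most 50 mm and 8.59 degrees, less where a joint would pass 70% of its speed; a pose out of reach is approached as far as the arm can. A call with a gripper value outside its range is refused whole. The fingers move at their own pace and stop on an object; "grip_force" is the grip in N (left out, the last holds). Time passes only in rows, so rows that do not move let the fingers close, or fill a call up. It gives the time, the measured TCP pose, the force and the opening at its end, in the units of the state.
- robot.observe(): the state, without advancing time (a new reading comes with each control period).
- robot.read_camera(name): name is "side" or "top" or "wrist"; returns the picture (480x640x3 uint8, red, green, blue); there is no depth.
- robot.get_calibration(name): a dict with "mtx" (3x3 intrinsics, pixels), "view" (4x4, takes a point from world to camera coordinates). Camera axes: x right, y up, looking along -z (the intrinsics and any distortion apply to the point x, -y, -z); pixel columns grow to the right and rows downward; lengths in m; the calibration is good to about 2 mm. The wrist camera is an equidistant fisheye: a pixel r from the principal point sees the ray r / f radians off the axis. A picture is of the moment at which its call begins: read the wrist's pose just before it. get_calibration takes no time and is no camera call; for the wrist camera it gives the pose at the moment of the call.
- robot.hand_in(): hands the job in, once; it reports no verdict.
Trained networks look in the newest picture that a camera, given by its name, has taken for a name from the list of things; names that differ only in an ending like _2 or _b are one class to them, and where a whole thing is asked for, a point or a joint stands for the part that bears it (a point fixed in the world has none). Each returns a list of dicts, best first, with "score" (0 to 1); they miss things now and then, are a little off and sometimes report something else, mostly with a low value. They report only what shows in the picture. A call takes as long as a camera call. They do not tell look-alikes from the thing itself.
- robot.spot_in(camera, label): "point" ([column, row] in pixels, amid what is visible of it).
The state is a dict: "time": time; "qpos": joint angles; "qvel": joint speeds; "joint_efforts": joint torques, N m; "tool_pos": TCP position; "tool_rot": TCP orientation; "contact_force": force on the tool from outside, world axes, zero at the start; "torque": the same for the moment, N m; "opening": finger opening in m.
Only numpy, scipy, OpenCV 4.12 (cv2) and the standard library are available. Lean on these libraries where they do the work, as an engineer would, in place of code of your own. Each camera call takes 0.05 s, during which the arm holds its last target.

## Task

Turn the dial of the steel padlock in the stand clockwise, click by click, until its pointed nose clicks home at the index line on the shackle side, then pull the shackle fully open while the lock stays in its stand. Take the open lock out by the sides of its body and hold it, level, at the hasp on the reagent box, with the staple standing in the gap of the open shackle and the free leg lined up with the eye so that it only needs pushing shut, and finish holding it there in the air, touching neither box nor staple. The lock is delicate: handle it gently, gripping any part of it with no more than 40 N, and leave everything else on the bench where it stands.

Things in the scene. Friction and masses are not known exactly. Their poses are not given: they have to be found in the camera images.
- lock_center (a point): Centre of the body of the loose steel padlock (about 0.45 kg), lying on its back in a low stand, dial up. Body 70 (x) x 56 (y) x 30 mm (z), its underside 30 mm above the bench; its long sides are free for fingers. Axes are the lock's: the shackle comes out of the -x end, z is up out of the dial face
- dial_grip (a point): Middle of the grip bar on the dial, on the dial's axis, 31 mm above lock_center. Bar 12 mm wide, 20 mm high (10 mm above and below this point) and 32 mm long (16 mm either way) along this point's x axis, its pointed end at -x. The dial disc, 46 mm across, begins at the foot of the bar
- dial (a joint): Dial angle, rad, counter-clockwise from above; 0 = pointed nose at the index line (towards the lock's -x). Spring notches click every 0.349 rad, one at 0; let go, it settles in the nearest. Needs up to about 0.06 N m. Travel -0.7 to 1.75; it starts 2 to 4 notches counter-clockwise of 0. The shackle comes out only within about 0.12 of 0
- shackle (a joint): How far the shackle is pulled out, m: 0 shut, 0.024 fully open (stop). Slides with about 2.5 N of friction and stays where it is left; with the dial wrong it gives only about 1.5 mm
- bow (a point): Centre of the shackle's straight cross bar, on its axis, 45 mm above the bench; shut, 79.5 mm from lock_center along the lock's -x. Round bar 9 mm thick, straight for 27 mm along y. The window behind it is 33 mm wide and, shut, 40 mm deep to the lock body (34 mm to the stand's lip). Pull along -x. Axes as the lock's
- leg_gap (a point): Point on the axis of the shackle's free leg, 9 mm past the leg's end towards the lock body; moves with the shackle. Fully open it is the middle of the 18 mm gap between leg end and body, and lies 44 mm along the lock's -x and 21 mm along its +y from lock_center, same height. Legs 9 mm thick; the captive one is on the -y side. Axes as the lock's
- eye (a point): Centre of the eye of the hasp staple on the reagent box, 135 mm above the bench. Upright loop of 5 mm bar, 31 mm wide over all, in this point's y-z plane; opening 21 mm wide, top 15.5 mm above the centre. x runs through the eye, away from the box's front edge; z up. The lock goes down over it from above, dial up, its x along this x
- stand: Fixed stand of the padlock, foot 110 x 70 mm, plinth under the lock 40 mm wide, lips 8 mm high round the lock's ends and corners (64 mm of each long side stay free); it keeps the lock from turning or sliding, and the lock lifts straight up out of it. Origin on the bench under the lock, x axis as the lock's
- hasp_box: Fixed reagent box, lid shut, 180 mm wide; origin on the bench straight below the staple, x away from its front edge. The flat lid, 85 mm above the bench (hasp strap 87 mm), reaches from 22 mm in front of the staple to 188 mm behind it
- beaker: Bystander: glass beaker, 60 mm wide, 75 mm high; origin under its foot
- vial: Bystander: small amber jar, 28 mm wide, 50 mm high; origin under its foot
- flask: Bystander: conical glass flask, 62 mm wide, 83 mm high; origin under its foot
- pot: Bystander: white pot with cap, 40 mm wide, 45 mm high, on the lid of the reagent box; origin under its foot
- reagent: Bystander: amber bottle, 60 mm wide, 120 mm high; origin under its foot
- dish: Bystander: white bowl, 90 mm wide, 30 mm high; origin under its foot
- spatula: Bystander: steel lab spoon, 160 mm long, lying on the bench
Things that resemble listed ones, but are neither listed nor needed, are in the scene too. Leave any red look-alike of the part that bears lock_center alone. Leave any orange look-alike of the stand alone.

How it is judged:
By the outcome, as a careful person would: the job done as asked, in the order asked, and still so for the second after the job is handed in, while the arm keeps its last pose, push and grip.
It also fails if it takes over 69 s, if anything falls off the work surface, if the arm or the gripper's body presses on something with over 40 N, if the wrist force passes 120 N, or if a joint passes its speed limit or range.

## Working session

There is one attempt and no reset: what is moved stays moved. The work goes in short steps, Python scripts to look and compute and a tool call to move; the robot and the scene stay as the last step left them, time stands still between calls to the robot, and variables do not carry over. Pictures are saved under pics/ and viewed, and the job is handed in when it is done.

Besides the shell and the picture viewer there is one more tool, called after "Emit:" by a JSON object that holds its "method" and its "body". play_rows: Moves the arm, as the interface text tells. Its arguments: {"type":"object","properties":{"moves":{"type":"array"},"grip_force":{"type":"number"}},"required":["moves"]}

```bash
mkdir -p pics; ls; cat > h.py <<'E'
import numpy as np, cv2
from cell import robot
def snap(n,f):
    im=robot.read_camera(n); cv2.imwrite('pics/'+f,im[:,:,::-1]); return im
E
python3 - <<'E'
from h import *
o=robot.observe(); print({k:np.round(v,3).tolist() for k,v in o.items()})
for n in ['top','side','wrist']:
    snap(n,n+'0.png'); c=robot.get_calibration(n); print(n,np.round(c['mtx'],1).tolist(),np.round(c['view'],3).tolist(),c.keys())
for n in ['top','side']:
    for l in ['lock_center','dial_grip','bow','eye','stand','hasp_box','leg_gap']:
        print(n,l,[(np.round(d['point']).tolist(),round(d['score'],2)) for d in robot.spot_in(n,l)])
E
```

```text
pics
{'time': 0.0, 'qpos': [1.11, 0.343, 1.525, -0.0, 1.275, -0.146], 'qvel': [0.002, -0.001, -0.0, -0.002, -0.001, -0.002], 'joint_efforts': [-0.001, -43.125, -24.422, 0.072, 0.056, -0.0], 'tool_pos': [0.162, 0.499, 0.226], 'tool_rot': [-1.716, 1.569, -2.031], 'contact_force': [-0.554, -0.041, 0.409], 'torque': [0.015, 0.055, -0.006], 'opening': 0.092}
top [[481.5, 0.0, 321.6], [0.0, 481.5, 243.8], [0.0, 0.0, 1.0]] [[0.014, -1.0, 0.0, -0.005], [0.996, 0.014, 0.093, -0.532], [-0.093, -0.001, 0.996, -1.41], [0.0, 0.0, 0.0, 1.0]] dict_keys(['mtx', 'view'])
side [[513.7, 0.0, 325.5], [0.0, 513.7, 234.8], [0.0, 0.0, 1.0]] [[0.996, -0.091, -0.012, -0.523], [0.071, 0.677, 0.733, -0.095], [-0.059, -0.73, 0.68, -1.32], [0.0, 0.0, 0.0, 1.0]] dict_keys(['mtx', 'view'])
wrist [[371.6, 0.0, 314.4], [0.0, 371.6, 236.1], [0.0, 0.0, 1.0]] [[0.309, 0.951, -0.002, -0.524], [-0.917, 0.297, -0.265, 0.034], [-0.252, 0.083, 0.964, -0.39], [0.0, 0.0, 0.0, 1.0]] dict_keys(['mtx', 'view'])
top lock_center [([221.0, 211.0], 0.67), ([258.0, 240.0], 0.64)]
top dial_grip [([257.0, 236.0], 0.76), ([223.0, 206.0], 0.74), ([260.0, 237.0], 0.43)]
top bow [([260.0, 263.0], 0.67), ([201.0, 209.0], 0.62)]
top eye [([387.0, 207.0], 0.83)]
top stand [([262.0, 178.0], 0.77), ([274.0, 240.0], 0.76)]
top hasp_box [([389.0, 206.0], 0.88)]
top leg_gap [([201.0, 209.0], 0.44)]
side lock_center [([354.0, 178.0], 0.68), ([326.0, 200.0], 0.63)]
side dial_grip [([326.0, 194.0], 0.48)]
side bow [([305.0, 203.0], 0.52), ([348.0, 167.0], 0.5)]
side eye [([386.0, 304.0], 0.63)]
side stand [([392.0, 199.0], 0.74), ([325.0, 214.0], 0.73), ([326.0, 196.0], 0.51)]
side hasp_box [([384.0, 305.0], 0.96), ([386.0, 414.0], 0.34)]
side leg_gap [([382.0, 303.0], 0.67)]
```

```bash
python3 - <<'E'
import cv2
for n,(x,y,w,h) in {'top':(150,120,320,240),'side':(250,120,320,240)}.items():
    im=cv2.imread(f'pics/{n}0.png')[y:y+h,x:x+w]; cv2.imwrite(f'pics/{n}0c.png',cv2.resize(im,(800,600),interpolation=cv2.INTER_CUBIC))
E
```

```text
(no output)
```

View pics/top0c.png

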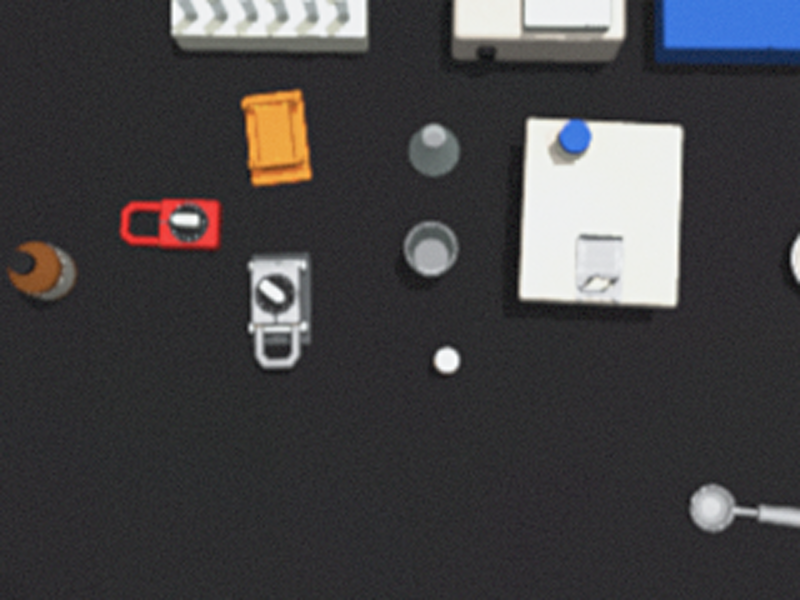

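View pics/side0c.png

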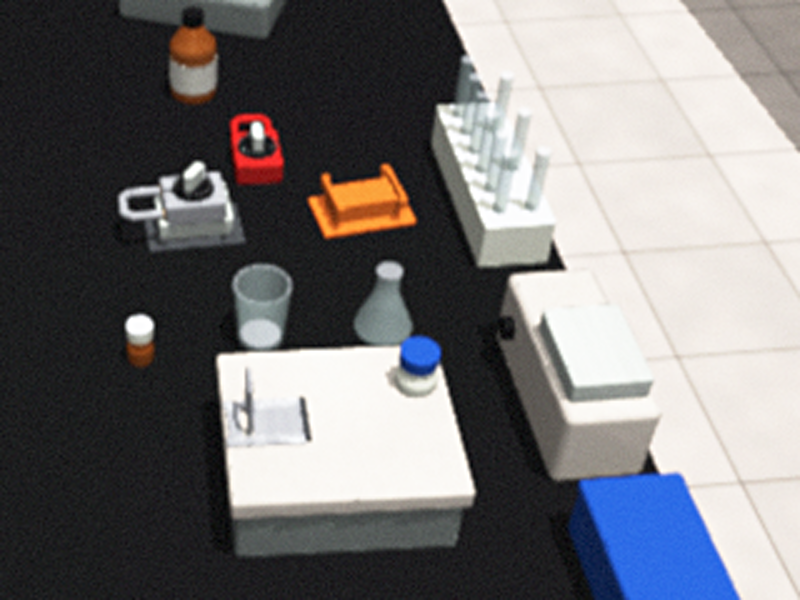

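View pics/wrist0.png

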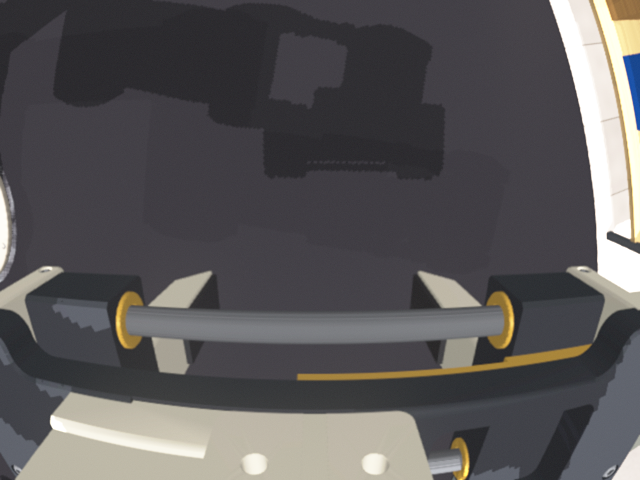

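View pics/top0.png

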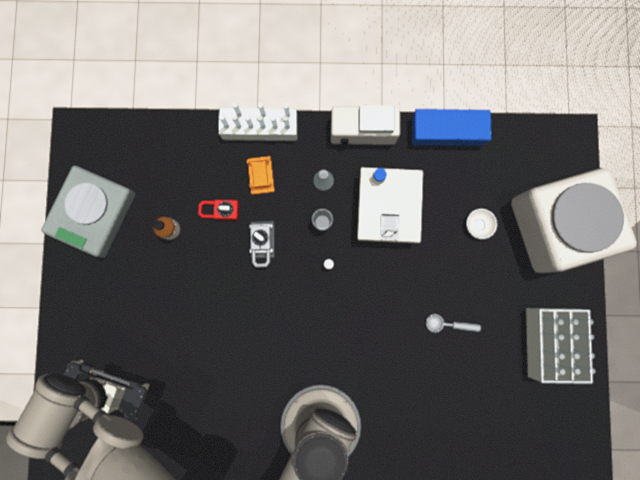

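```bash
cat >> h.py <<'E'
from scipy.spatial.transform import Rotation as Ro
def ray(n,px,cal=None):
    c=cal or robot.get_calibration(n); K=c['mtx']; V=np.array(c['view'])
    u=np.array([(px[0]-K[0][2])/K[0][0],(px[1]-K[1][2])/K[1][1]])
    if n=='wrist':
        r=np.linalg.norm(u)+1e-12; d=np.array([np.sin(r)*u[0]/r,-np.sin(r)*u[1]/r,-np.cos(r)])
    else: d=np.array([u[0],-u[1],-1.])
    R=V[:3,:3]; return -R.T@V[:3,3], R.T@d
def atz(n,px,z,cal=None):
    o,d=ray(n,px,cal); return o+d*(z-o[2])/d[2]
def proj(n,p,cal=None):
    c=cal or robot.get_calibration(n); K=c['mtx']; V=np.array(c['view'])
    q=V[:3,:3]@np.asarray(p,float)+V[:3,3]; a=np.array([q[0],-q[1]]); z=-q[2]
    if n=='wrist':
        r=np.linalg.norm(a); a=a/r*np.arctan2(r,z)
    else: a=a/z
    return np.array([a[0]*K[0][0]+K[0][2],a[1]*K[1][1]+K[1][2]])
def tool():
    o=robot.observe(); R=Ro.from_euler('xyz',o['tool_rot']).as_matrix(); return np.array(o['tool_pos']),R,o
def st():
    p,R,o=tool(); print('t',round(o['time'],2),'p',np.round(p,4),'x',np.round(R[:,0],3),'y',np.round(R[:,1],3),'F',np.round(o['contact_force'],1),'op',round(o['opening'],4),'q6',round(o['qpos'][5],2))
E
python3 - <<'E'
from h import *
st()
print(tool()[1])
for n,l,px,z in [('top','lock',(259,240),.06),('side','lock',(326,200),.055),('top','bow',(260,264),.045),('side','bow',(301,202),.045),('top','eye',(389,232),.14),('side','eye',(349,280),.135),('top','pot',(379,174),.13),('top','vial',(328,264),.05),('top','dish',(481,223),.03),('top','lid fl',(358,240),.085),('top','lid fr',(421,242),.085),('top','lid bl',(361,168),.085),('top','lid br',(423,170),.085)]: print(n,l,atz(n,px,z))
E
```

```text
t 0.85 p [0.1625 0.4992 0.2267] x [ 0.  0. -1.] y [0.31  0.951 0.   ] F [ 0.3 -0.5  0.3] op 0.0921 q6 -0.15
[[ 4.82639901e-05  3.09638623e-01  9.50854311e-01]
 [ 9.37525961e-05  9.50854307e-01 -3.09638626e-01]
 [-9.99999994e-01  1.04089456e-04  1.68625981e-05]]
top lock [0.53713836 0.18407822 0.06      ]
side lock [0.54273665 0.16874898 0.055     ]
top bow [0.46813333 0.18130371 0.045     ]
side bow [0.47283308 0.179589   0.045     ]
top eye [ 0.55617961 -0.18265671  0.14      ]
side eye [ 0.55875323 -0.20760973  0.135     ]
top pot [ 0.72032509 -0.15595477  0.13      ]
top vial [ 0.47062173 -0.01751029  0.05      ]
top dish [ 0.60017692 -0.47218376  0.03      ]
top lid fl [ 0.53855954 -0.1018464   0.085     ]
top lid fr [ 0.5353077  -0.28170148  0.085     ]
top lid bl [ 0.74823452 -0.1091168   0.085     ]
top lid br [ 0.74482661 -0.28861993  0.085     ]
```

```bash
cat >> h.py <<'E'
def plan(p_t,az_t,n=10,op=1.0,p=None,az=None):
    "straight path to p_t, tool y azimuth az_t deg, n rows"
    p0,R,o=tool()
    if az is None: az=np.degrees(np.arctan2(R[1,1],R[0,1]))
    if p is None: p=p0
    d=(np.asarray(p_t)-p)/n; da=(az_t-az+180)%360-180; step=da/n
    rows=[]
    for i in range(n):
        a=np.radians(az); y=np.array([np.cos(a),np.sin(a),0]); x=np.array([0,0,-1.]); z=np.cross(x,y)
        rows.append([round(float(d@x),4),round(float(d@y),4),round(float(d@z),4),round(-step,2),op]); az+=step
    print('d',np.round(d*n,4),'daz',round(da,2)); print(rows)
E
python3 - <<'E'
from h import *
plan((.50,.17,.235),140)
E
```

```text
d [ 0.3375 -0.3292  0.0083] daz 68.04
[[-0.0008, -0.0209, 0.0423, np.float64(-6.8), 1.0], [-0.0008, -0.0257, 0.0395, np.float64(-6.8), 1.0], [-0.0008, -0.0302, 0.0362, np.float64(-6.8), 1.0], [-0.0008, -0.0343, 0.0324, np.float64(-6.8), 1.0], [-0.0008, -0.0379, 0.0281, np.float64(-6.8), 1.0], [-0.0008, -0.0409, 0.0234, np.float64(-6.8), 1.0], [-0.0008, -0.0434, 0.0184, np.float64(-6.8), 1.0], [-0.0008, -0.0453, 0.0131, np.float64(-6.8), 1.0], [-0.0008, -0.0465, 0.0076, np.float64(-6.8), 1.0], [-0.0008, -0.0471, 0.0021, np.float64(-6.8), 1.0]]
```

Emit:
{"method": "play_rows", "body": {"moves": [[[-0.001,-0.021,0.042,-6.8,1],[-0.001,-0.026,0.04,-6.8,1],[-0.001,-0.03,0.036,-6.8,1],[-0.001,-0.034,0.032,-6.8,1],[-0.001,-0.038,0.028,-6.8,1],[-0.001,-0.041,0.023,-6.8,1],[-0.001,-0.043,0.018,-6.8,1],[-0.001,-0.045,0.013,-6.8,1],[-0.001,-0.047,0.008,-6.8,1],[-0.001,-0.047,0.002,-6.8,1]]], "grip_force": 10}}

```text
time: 1.85
tool_pos: [0.5075, 0.1712, 0.2375]
tool_rot: [0.088, 1.566, 1.002]
contact_force: [1.0, 1.2, -0.0]
opening: 0.0918
```

```bash
python3 - <<'E'
from h import *
st(); snap('wrist','w1.png')
st()
for l in ['lock_center','dial_grip','bow','stand']:
    print(l,[(np.round(d['point'],1).tolist(),round(d['score'],2)) for d in robot.spot_in('wrist',l)])
c=robot.get_calibration('wrist'); print(ray('wrist',(320,240),c))
E
```

```text
t 1.85 p [0.5075 0.1712 0.2375] x [ 0.003  0.004 -1.   ] y [-0.792  0.611  0.   ] F [ 1.   1.2 -0. ] op 0.0918 q6 -2.31
t 1.9 p [0.5127 0.1661 0.2373] x [ 0.007  0.001 -1.   ] y [-0.795  0.606 -0.005] F [ 4.1 -4.8  0. ] op 0.0919 q6 -2.32
lock_center [([296.8, 236.1], 0.91), ([294.1, 356.5], 0.86)]
dial_grip [([289.7, 359.1], 0.74), ([350.8, 191.2], 0.65), ([293.9, 248.1], 0.59)]
bow [([350.8, 195.3], 0.67), ([331.5, 367.4], 0.6)]
stand [([311.6, 213.2], 0.65)]
(array([0.46165077, 0.11624952, 0.39487425]), array([ 0.15852453,  0.22972208, -0.9602592 ]))
```

View pics/w1.png

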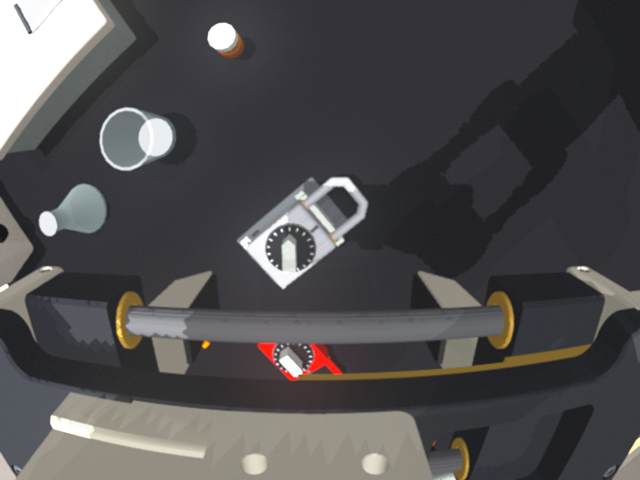

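```bash
python3 - <<'E'
from h import *
st(); c=robot.get_calibration('wrist'); im=snap('wrist','w2.png'); st()
import pickle; pickle.dump(c,open('c2.pkl','wb'))
x,y=210,160
cv2.imwrite('pics/w2c.png',cv2.resize(im[y:y+150,x:x+200,::-1],(800,600),interpolation=cv2.INTER_CUBIC))
E
```

```text
t 2.1 p [0.5058 0.1729 0.2369] x [ 0.001  0.004 -1.   ] y [-0.787  0.616  0.002] F [-0.9  0.4  0.2] op 0.0915 q6 -2.29
t 2.15 p [0.5054 0.1735 0.2371] x [ 0.001  0.004 -1.   ] y [-0.788  0.615  0.001] F [-0.7  0.5 -0.6] op 0.0916 q6 -2.3
```

View pics/w2c.png

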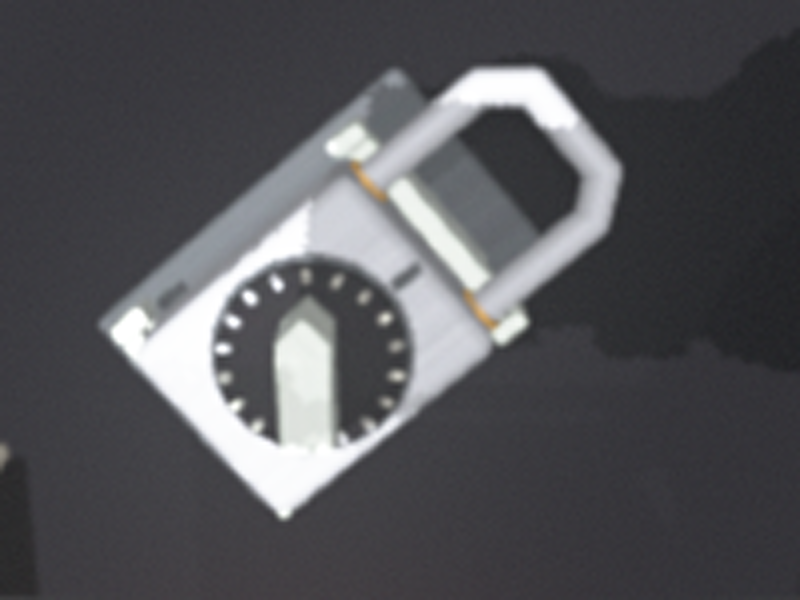

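```bash
cat > m2.py <<'E'
from h import *
import pickle; c=pickle.load(open('c2.pkl','rb'))
def w(u,v,z): return atz('wrist',(210+u/4,160+v/4),z,c)
P={'cA':w(283,515,.06),'cB':w(492,350,.06),'cC':w(338,180,.06),'disc':w(312,353,.066),'idx':w(407,275,.06),
'barfar0':w(280,350,.086),'nose':w(307,322,.086),'bar_l':w(278,355,.086),'bar_r':w(335,355,.086),'tail_l':w(283,445,.086),'tail_r':w(336,445,.086),'bow1':w(600,215,.0495),'bow2':w(478,80,.0495),'bowm':w(580,125,.0495)}
for k,v in P.items(): print(k,np.round(v[:2],4))
A,B,C=[P[k][:2] for k in('cA','cB','cC')]
print('AB',np.linalg.norm(A-B),'BC',np.linalg.norm(B-C),'yaw',np.degrees(np.arctan2(*(A-B)[::-1])),np.degrees(np.arctan2(*(C-B)[::-1])),'centre',(A+C)/2)
E
python3 m2.py
```

```text
cA [0.5779 0.2121]
cB [0.5118 0.2098]
cC [0.5149 0.1556]
disc [0.5442 0.1829]
idx [0.5163 0.183 ]
barfar0 [0.5443 0.174 ]
nose [0.5356 0.1728]
bar_l [0.5454 0.1747]
bar_r [0.5355 0.1823]
tail_l [0.558  0.1916]
tail_r [0.5486 0.1988]
bow1 [0.4726 0.2018]
bow2 [0.476  0.1583]
bowm [0.4634 0.1814]
AB 0.06616075540012308 BC 0.054291361929200525 yaw 2.037801849744416 -86.70888885333656 centre [0.54639076 0.18383832]
```

```bash
python3 - <<'E'
from h import *
plan((.545,.183,.105),142,9,0.1)
E
cat >> m2.py <<'E'
print(w(307,298,.066)[:2])
E
python3 m2.py|tail -1
```

```text
d [ 0.0396  0.0095 -0.1321] daz -0.03
[[0.0147, -0.0028, 0.0035, np.float64(0.0), 0.1], [0.0147, -0.0028, 0.0035, np.float64(0.0), 0.1], [0.0147, -0.0028, 0.0035, np.float64(0.0), 0.1], [0.0147, -0.0028, 0.0035, np.float64(0.0), 0.1], [0.0147, -0.0028, 0.0035, np.float64(0.0), 0.1], [0.0147, -0.0028, 0.0035, np.float64(0.0), 0.1], [0.0147, -0.0028, 0.0035, np.float64(0.0), 0.1], [0.0147, -0.0028, 0.0035, np.float64(0.0), 0.1], [0.0147, -0.0028, 0.0035, np.float64(0.0), 0.1]]
[0.53679631 0.17195334]
```

Emit:
{"method": "play_rows", "body": {"moves": [[[0.017,-0.003,0.004,0,0.1],[0.017,-0.003,0.004,0,0.1],[0.017,-0.003,0.004,0,0.1],[0.017,-0.003,0.004,0,0.1],[0.017,-0.003,0.004,0,0.1],[0.016,-0.003,0.004,0,0.1],[0.015,-0.003,0.004,0,0.1],[0.011,-0.003,0.003,0,0.1],[0.005,-0.001,0,0,0.1],[0,0,0,0,0.1]]]}}

```text
time: 3.15
tool_pos: [0.5382, 0.1965, 0.1038]
tool_rot: [-0.038, 1.562, 0.883]
contact_force: [-0.4, 0.4, 0.2]
opening: 0.0508
```

```bash
python3 - <<'E'
from h import *
st(); c=robot.get_calibration('wrist'); im=snap('wrist','w3.png'); st()
print(proj('wrist',(.545,.183,.086),c),proj('wrist',(.545,.183,.066),c))
E
```

```text
t 3.15 p [0.5382 0.1965 0.1038] x [ 0.005  0.007 -1.   ] y [-0.797  0.604 -0.   ] F [-0.4  0.4  0.2] op 0.0508 q6 -2.28
t 3.2 p [0.5384 0.1965 0.1042] x [ 0.006  0.007 -1.   ] y [-0.797  0.605 -0.001] F [-0.6 -0.1  0.2] op 0.0504 q6 -2.28
[287.32769265 266.69690362] [289.83129808 254.06487237]
```

View pics/w3.png

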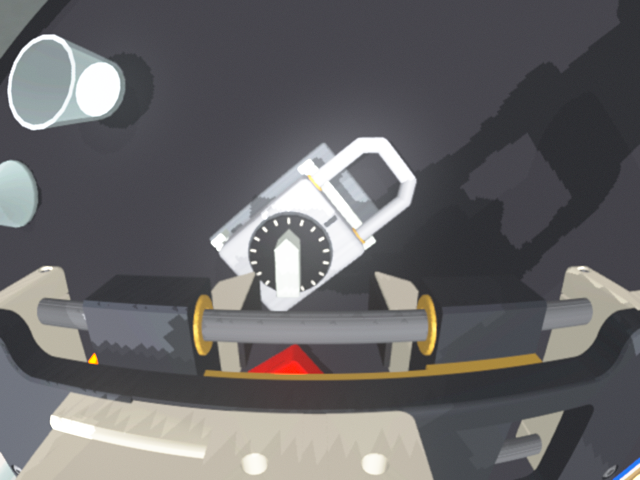

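```bash
python3 - <<'E'
from h import *
plan((.545,.183,.0695),142,6,0.1)
E
```

```text
d [ 0.0066 -0.0135 -0.0347] daz -0.8
[[0.0058, -0.0022, -0.0011, np.float64(0.13), 0.1], [0.0058, -0.0022, -0.0011, np.float64(0.13), 0.1], [0.0058, -0.0022, -0.0011, np.float64(0.13), 0.1], [0.0058, -0.0022, -0.0011, np.float64(0.13), 0.1], [0.0058, -0.0022, -0.0011, np.float64(0.13), 0.1], [0.0058, -0.0022, -0.0011, np.float64(0.13), 0.1]]
```

Emit:
{"method": "play_rows", "body": {"moves": [[[0,-0.004,-0.002,0.2,0.1],[0,-0.004,-0.002,0.2,0.1],[0.003,-0.003,-0.002,0.2,0.1],[0.005,-0.002,-0.001,0.2,0.1],[0.006,0,0,0,0.1],[0.006,0,0,0,0.1],[0.006,0,0,0,0.1],[0.004,0,0,0,0.1],[0.002,0,0,0,0.1],[0,0,0,0,0.1]]]}}

```text
time: 4.2
tool_pos: [0.546, 0.1816, 0.071]
tool_rot: [-0.207, 1.56, 0.698]
contact_force: [-0.2, -0.5, -0.6]
opening: 0.0505
```

```bash
python3 - <<'E'
from h import *
st(); im=snap('wrist','w4.png'); plan((.545,.183,.0695),142,4,0.1)
E
```

```text
t 4.2 p [0.546  0.1816 0.071 ] x [ 0.009  0.007 -1.   ] y [-0.787  0.618 -0.002] F [-0.2 -0.5 -0.6] op 0.0505 q6 -2.29
d [-0.0011  0.0013 -0.0017] daz 0.14
[[0.0004, 0.0004, 0.0001, np.float64(-0.03), 0.1], [0.0004, 0.0004, 0.0001, np.float64(-0.03), 0.1], [0.0004, 0.0004, 0.0001, np.float64(-0.03), 0.1], [0.0004, 0.0004, 0.0001, np.float64(-0.03), 0.1]]
```

View pics/w4.png

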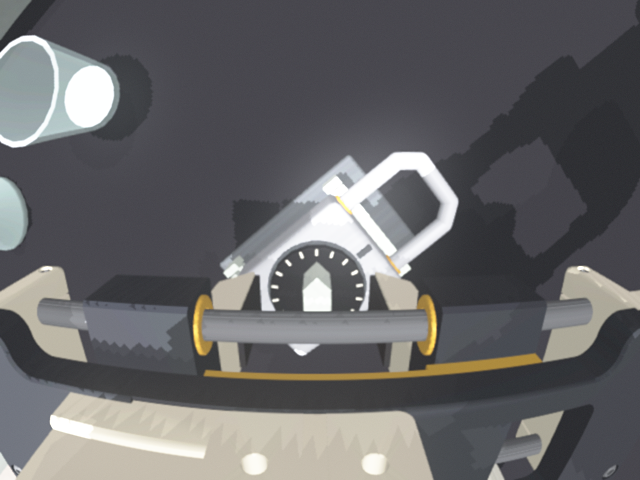

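Emit:
{"method": "play_rows", "body": {"moves": [[[0,0.001,0,0,-1],[0,0,0,0,-1],[0,0,0,0,-1],[0,0,0,0,-1],[0,0,0,0,-1],[0,0,0,0,-1],[0,0,0,0,-1],[0,0,0,0,-1],[0,0,0,0,-1],[0,0,0,0,-1]]], "grip_force": 15}}

```text
time: 5.25
tool_pos: [0.5457, 0.1827, 0.0722]
tool_rot: [-0.272, 1.558, 0.633]
contact_force: [0.0, 0.4, 0.7]
opening: 0.0117
```

```bash
python3 - <<'E'
from h import *
st();_,R,o=tool(); print(np.degrees(np.arctan2(R[1,1],R[0,1])),o['torque'],o['contact_force'])
E
```

```text
t 5.25 p [0.5457 0.1827 0.0722] x [ 0.011  0.008 -1.   ] y [-0.787  0.617 -0.004] F [0.  0.4 0.7] op 0.0117 q6 -2.29
141.8799649066224 [0.128274   0.08260513 0.00450261] [0.04545063 0.407586   0.74612494]
```

Emit:
{"method": "play_rows", "body": {"moves": [[[0,0,0,5,-1],[0,0,0,5,-1],[0,0,0,5,-1],[0,0,0,5,-1],[0,0,0,5,-1],[0,0,0,5,-1],[0,0,0,5,-1],[0,0,0,5,-1],[0,0,0,5,-1],[0,0,0,5,-1]]]}}

```text
time: 6.25
tool_pos: [0.5455, 0.1832, 0.0723]
tool_rot: [0.655, 1.558, 0.655]
contact_force: [-0.0, 1.5, 0.4]
opening: 0.0119
```

```bash
python3 - <<'E'
from h import *
st();_,R,o=tool(); print(np.degrees(np.arctan2(R[1,1],R[0,1])),o['torque'],o['contact_force']); snap('wrist','w5.png')
E
```

```text
t 6.25 p [0.5455 0.1832 0.0723] x [ 0.01   0.008 -1.   ] y [0.001 1.    0.008] F [-0.   1.5  0.4] op 0.0119 q6 -1.39
89.95323106613529 [ 0.03709748  0.05181722 -0.02167586] [-0.03759712  1.50626653  0.39850222]
```

View pics/w5.png

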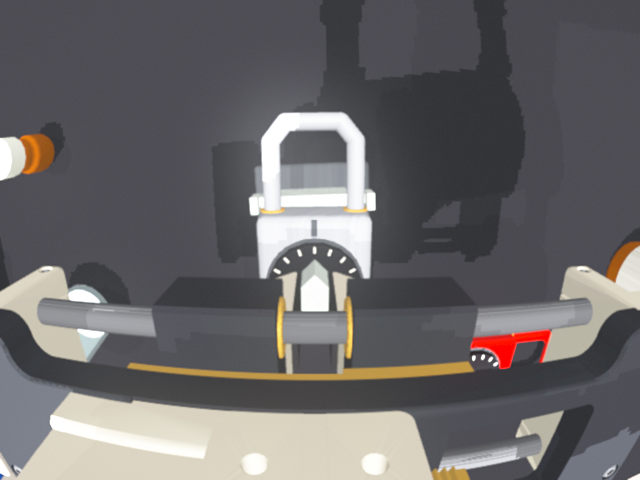

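Emit:
{"method": "play_rows", "body": {"moves": [[[0,0,0,0,0.1],[0,0,0,0,0.1],[0,0,0,0,0.1],[0,0,0,0,0.1],[-0.008,0,0,0,0.1],[-0.012,0,0,0,0.1],[-0.012,0,-0.005,0,0.1],[-0.012,0,-0.01,0,0.1],[-0.012,0,-0.01,0,0.1],[-0.008,0,-0.01,0,0.1]]]}}

```text
time: 7.3
tool_pos: [0.5091, 0.1823, 0.1419]
tool_rot: [0.581, 1.556, 0.583]
contact_force: [0.1, 0.9, 0.5]
opening: 0.0504
```

```bash
python3 - <<'E'
from h import *
import pickle
st(); c=robot.get_calibration('wrist'); im=snap('wrist','w6.png'); st()
pickle.dump(c,open('c6.pkl','wb'))
p=proj('wrist',(.52,.183,.06),c); print(p)
x,y=int(p[0]-100),int(p[1]-75); print(x,y)
cv2.imwrite('pics/w6c.png',cv2.resize(im[y:y+150,x:x+200,::-1],(800,600),interpolation=cv2.INTER_CUBIC))
E
```

```text
t 7.3 p [0.5091 0.1823 0.1419] x [ 0.012  0.008 -1.   ] y [-0.002  1.     0.008] F [0.1 0.9 0.5] op 0.0504 q6 -1.38
t 7.35 p [0.508  0.1825 0.1429] x [ 0.013  0.008 -1.   ] y [-0.002  1.     0.008] F [-1.   0.8  1.9] op 0.0505 q6 -1.38
[314.34096141 257.46462393]
214 182
```

View pics/w6c.png

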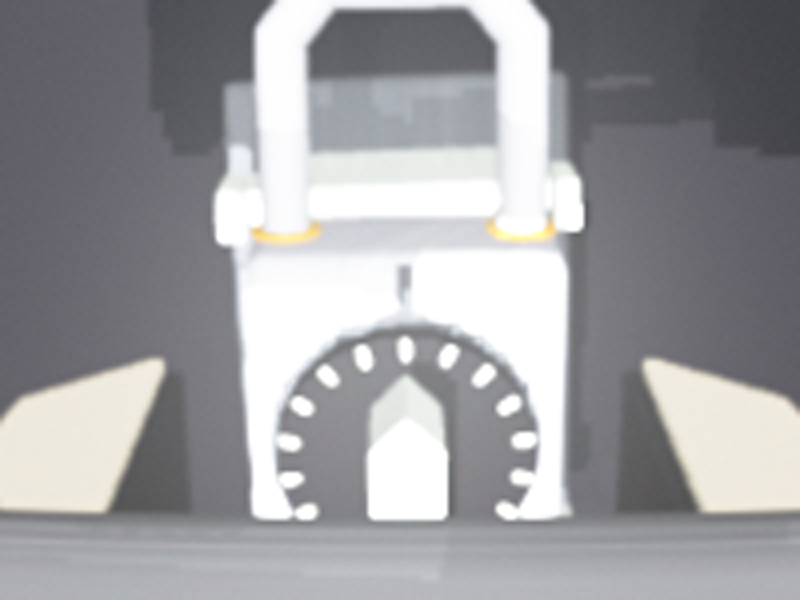

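```bash
cat > m6.py <<'E'
from h import *
import pickle; c=pickle.load(open('c6.pkl','rb'))
def w(u,v,z): return atz('wrist',(214+u/4,182+v/4),z,c)[:2]
for k,a in {'idx':(404,280,.06),'tip':(404,375,.066),'tip86':(406,420,.086),'cl':(245,262,.06),'cr':(563,262,.06),'legL':(281,150,.0485),'legR':(523,150,.0485),'bow_in':(404,10,.047)}.items(): print(k,np.round(w(*a),4))
im=cv2.imread('pics/w6.png'); cv2.imwrite('pics/w6d.png',cv2.resize(im[120:270,214:414],(800,600),interpolation=cv2.INTER_CUBIC))
E
python3 m6.py
```

```text
idx [0.5161 0.1834]
tip [0.531  0.1834]
tip86 [0.5305 0.1836]
cl [0.5129 0.1565]
cr [0.5129 0.2104]
legL [0.4962 0.1621]
legR [0.4961 0.2042]
bow_in [0.4719 0.1834]
```

View pics/w6d.png

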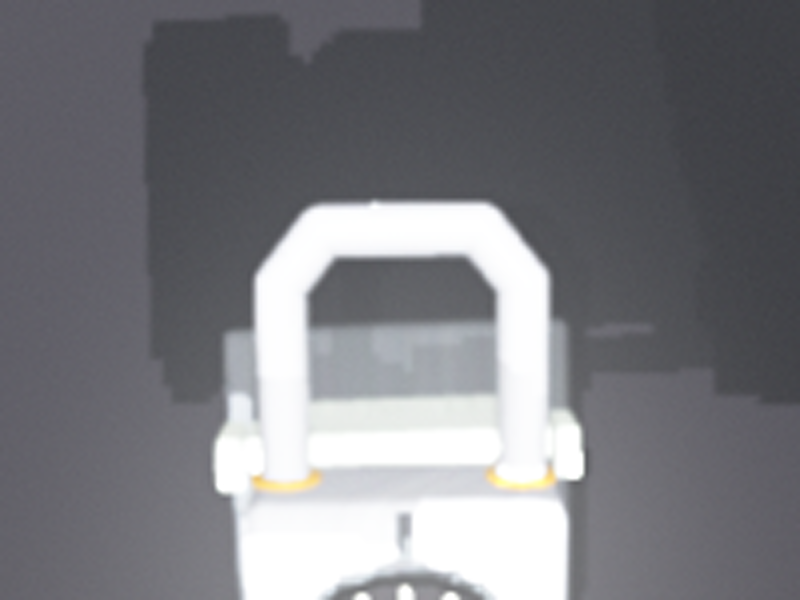

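```bash
cat > m7.py <<'E'
from h import *
import pickle; c=pickle.load(open('c6.pkl','rb'))
def w(u,v,z): return atz('wrist',(214+u/4,120+v/4),z,c)[:2]
for a in [(403,203,.045),(403,256,.045),(403,229,.0455),(255,300,.045),(549,300,.045)]: print(w(*a))
st(); plan((.467,.183,.10),0,10,-.52)
E
python3 m7.py
```

```text
[0.46262088 0.18323694]
[0.47182341 0.18326393]
[0.46706379 0.18324561]
[0.47947621 0.15759656]
[0.47940141 0.20867105]
t 7.35 p [0.508  0.1825 0.1429] x [ 0.013  0.008 -1.   ] y [-0.002  1.     0.008] F [-1.   0.8  1.9] op 0.0505 q6 -1.38
d [-0.041   0.0005 -0.0429] daz -90.12
[[0.0043, 0.0001, -0.0041, np.float64(9.01), -0.52], [0.0043, -0.0006, -0.0041, np.float64(9.01), -0.52], [0.0043, -0.0012, -0.0039, np.float64(9.01), -0.52], [0.0043, -0.0018, -0.0037, np.float64(9.01), -0.52], [0.0043, -0.0024, -0.0033, np.float64(9.01), -0.52], [0.0043, -0.0029, -0.0029, np.float64(9.01), -0.52], [0.0043, -0.0033, -0.0025, np.float64(9.01), -0.52], [0.0043, -0.0036, -0.0019, np.float64(9.01), -0.52], [0.0043, -0.0039, -0.0013, np.float64(9.01), -0.52], [0.0043, -0.004, -0.0007, np.float64(9.01), -0.52]]
```

Emit:
{"method": "play_rows", "body": {"moves": [[[0.002,0,-0.004,8.5,-0.5],[0.002,0,-0.004,8.5,-0.5],[0.004,-0.001,-0.004,8.5,-0.5],[0.004,-0.002,-0.004,8.5,-0.5],[0.005,-0.002,-0.003,8.5,-0.5],[0.005,-0.003,-0.003,8.5,-0.5],[0.005,-0.003,-0.003,8.5,-0.5],[0.004,-0.004,-0.002,8.5,-0.5],[0.003,-0.004,-0.001,8.5,-0.5],[0,0,0,5,-0.5]]]}}

```text
time: 8.35
tool_pos: [0.4687, 0.1836, 0.1115]
tool_rot: [1.925, 1.55, 0.48]
contact_force: [0.4, 0.1, 0.5]
opening: 0.023
```

```bash
python3 - <<'E'
from h import *
st(); snap('wrist','w8.png'); plan((.467,.1833,.031),0.3,7,-.5)
E
```

```text
t 8.35 p [0.4687 0.1836 0.1115] x [ 0.018  0.009 -1.   ] y [0.992 0.126 0.019] F [0.4 0.1 0.5] op 0.023 q6 0.09
d [-0.0021 -0.0004 -0.0807] daz -6.74
[[0.0115, -0.0003, 0.0, np.float64(0.96), -0.5], [0.0115, -0.0003, 0.0, np.float64(0.96), -0.5], [0.0115, -0.0003, 0.0, np.float64(0.96), -0.5], [0.0115, -0.0003, 0.0, np.float64(0.96), -0.5], [0.0115, -0.0003, 0.0, np.float64(0.96), -0.5], [0.0115, -0.0003, 0.0, np.float64(0.96), -0.5], [0.0115, -0.0003, 0.0, np.float64(0.96), -0.5]]
```

View pics/w8.png

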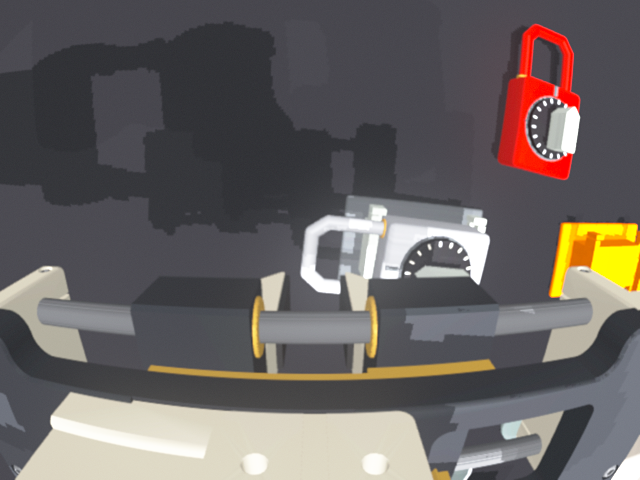

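Emit:
{"method": "play_rows", "body": {"moves": [[[0.005,-0.001,0,2,-0.5],[0.008,-0.001,0,2,-0.5],[0.01,-0.001,0,2,-0.5],[0.01,0,0,0.7,-0.5],[0.01,0,0,0,-0.5],[0.006,0,0,0,-0.5],[0.003,0,0,0,-0.5],[0,0,0,0,-0.5],[0,0,0,0,-0.5],[0,0,0,0,-0.5]]]}}

```text
time: 9.4
tool_pos: [0.4684, 0.1842, 0.0588]
tool_rot: [1.986, 1.546, 0.43]
contact_force: [0.4, 0.1, -0.0]
opening: 0.0231
```

```bash
python3 - <<'E'
from h import *
st(); im=snap('wrist','w9.png'); plan((.467,.1833,.031),0.3,7,-.5)
cv2.imwrite('pics/w9c.png',cv2.resize(im[210:360,220:420,::-1],(800,600),interpolation=cv2.INTER_CUBIC))
E
```

```text
t 9.4 p [0.4684 0.1842 0.0588] x [ 0.023  0.01  -1.   ] y [1.    0.014 0.023] F [ 0.4  0.1 -0. ] op 0.0231 q6 0.2
d [-0.0014 -0.0009 -0.0279] daz -0.5
[[0.004, -0.0002, 0.0001, np.float64(0.07), -0.5], [0.004, -0.0002, 0.0001, np.float64(0.07), -0.5], [0.004, -0.0002, 0.0001, np.float64(0.07), -0.5], [0.004, -0.0002, 0.0001, np.float64(0.07), -0.5], [0.004, -0.0002, 0.0001, np.float64(0.07), -0.5], [0.004, -0.0002, 0.0001, np.float64(0.07), -0.5], [0.004, -0.0002, 0.0001, np.float64(0.07), -0.5]]
```

View pics/w9c.png

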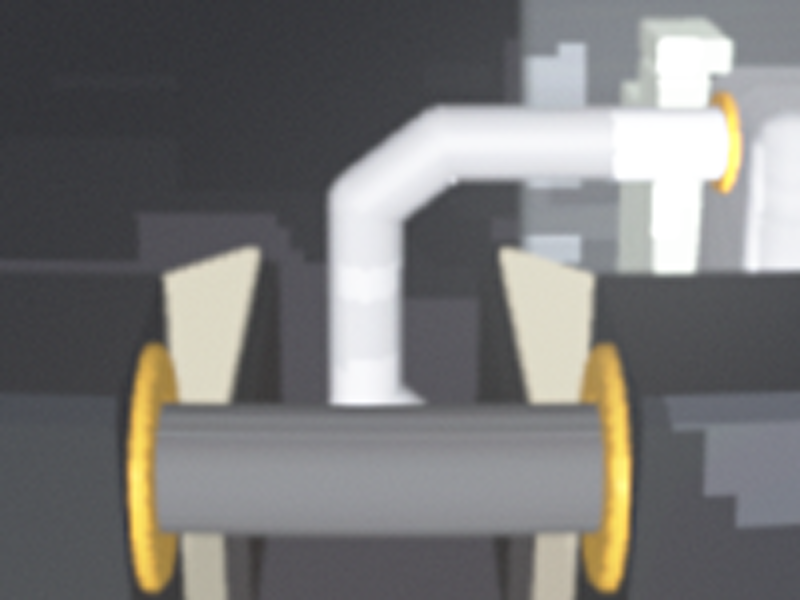

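Emit:
{"method": "play_rows", "body": {"moves": [[[0.003,-0.001,0.001,0,-0.5],[0.006,-0.001,0,0,-0.5],[0.007,0,0,0,-0.5],[0.007,0,0,0,-0.5],[0.005,0,0,0,-0.5],[0,0,0,0,-1],[0,0,0,0,-1],[0,0,0,0,-1],[0,0,0,0,-1],[0,0,0,0,-1]]], "grip_force": 15}}

```text
time: 10.45
tool_pos: [0.467, 0.1834, 0.0284]
tool_rot: [1.983, 1.546, 0.426]
contact_force: [0.3, -0.9, -1.5]
opening: 0.0083
```

```bash
python3 - <<'E'
from h import *
st(); im=snap('wrist','w10.png')
E
```

```text
t 10.45 p [0.467  0.1834 0.0284] x [ 0.023  0.01  -1.   ] y [1.    0.014 0.023] F [ 0.3 -0.9 -1.5] op 0.0083 q6 0.2
```

View pics/w10.png

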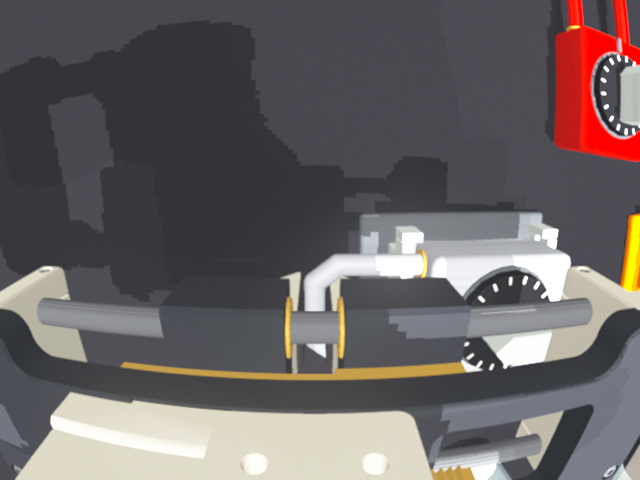

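Emit:
{"method": "play_rows", "body": {"moves": [[[0,-0.002,0,0,-1],[0,-0.003,0,0,-1],[0,-0.003,0,0,-1],[0,-0.003,0,0,-1],[0,-0.003,0,0,-1],[0,-0.003,0,0,-1],[0,-0.003,0,0,-1],[0,-0.002,0,0,-1],[0,-0.001,0,0,-1],[0,-0.001,0,0,-1]]]}}

```text
time: 11.5
tool_pos: [0.4434, 0.1832, 0.0287]
tool_rot: [1.927, 1.54, 0.37]
contact_force: [2.6, -0.7, -1.9]
opening: 0.0082
```

```bash
python3 - <<'E'
from h import *
st()
E
```

```text
t 11.5 p [0.4434 0.1832 0.0287] x [ 0.029  0.011 -1.   ] y [0.999 0.014 0.029] F [ 2.6 -0.7 -1.9] op 0.0082 q6 0.21
```

Emit:
{"method": "play_rows", "body": {"moves": [[[0,-0.001,0,0,-1],[0,-0.001,0,0,-1],[0,-0.001,0,0,-1],[0,-0.001,0,0,-1],[0,-0.001,0,0,-1],[0,0,0,0,-0.5],[0,0,0,0,-0.5],[0,0,0,0,-0.5],[-0.005,0,0,0,-0.5],[-0.01,0,0,0,-0.5]]]}}

```text
time: 12.5
tool_pos: [0.4389, 0.1827, 0.0438]
tool_rot: [1.905, 1.538, 0.348]
contact_force: [0.6, 0.2, -0.4]
opening: 0.0228
```

```bash
python3 - <<'E'
from h import *
st(); im=snap('wrist','w11.png')
E
```

```text
t 12.5 p [0.4389 0.1827 0.0438] x [ 0.031  0.011 -0.999] y [0.999 0.014 0.031] F [ 0.6  0.2 -0.4] op 0.0228 q6 0.21
```

View pics/w11.png

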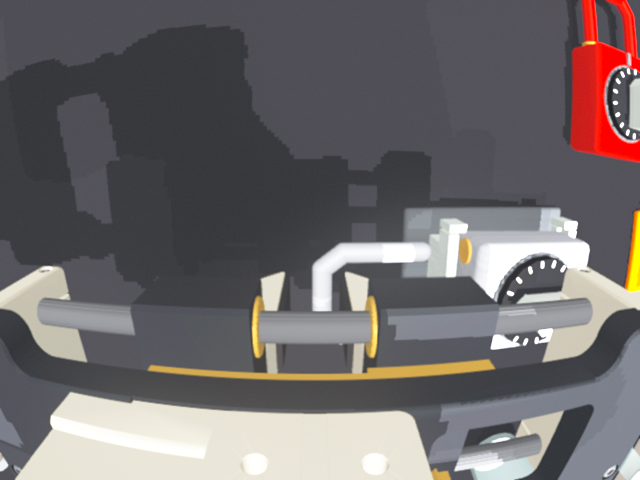

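```bash
python3 - <<'E'
from h import *
plan((.53,.1833,.14),39,6,.75,p=np.array([.441,.1827,.12]))
E
```

```text
d [0.089  0.0006 0.02  ] daz 38.2
[[-0.0033, 0.0148, 0.0001, np.float64(-6.37), 0.75], [-0.0033, 0.0147, 0.0018, np.float64(-6.37), 0.75], [-0.0033, 0.0144, 0.0034, np.float64(-6.37), 0.75], [-0.0033, 0.014, 0.005, np.float64(-6.37), 0.75], [-0.0033, 0.0133, 0.0065, np.float64(-6.37), 0.75], [-0.0033, 0.0125, 0.0079, np.float64(-6.37), 0.75]]
```

Emit:
{"method": "play_rows", "body": {"moves": [[[-0.02,0,0,0,-0.5],[-0.025,0,0,0,-0.5],[-0.025,0,0,0,0.4],[-0.02,0,0,-4,0.75],[0,0.012,0.001,-8,0.75],[0,0.012,0.002,-8,0.75],[0,0.012,0.004,-8,0.75],[0,0.012,0.006,-8,0.75],[0,0.011,0.008,-8,0.75],[0,0.01,0.01,-8,0.75]]]}}

```text
time: 13.55
tool_pos: [0.5159, 0.1857, 0.1502]
tool_rot: [0.943, 1.528, 0.329]
contact_force: [-0.6, 0.9, -0.4]
opening: 0.0793
```

```bash
python3 - <<'E'
from h import *
st(); plan((.545,.1833,.115),90.3,6,.75)
E
```

```text
t 13.55 p [0.5159 0.1857 0.1502] x [ 0.041  0.014 -0.999] y [0.575 0.817 0.035] F [-0.6  0.9 -0.4] op 0.0793 q6 -0.76
d [ 0.0291 -0.0024 -0.0352] daz 35.42
[[0.0059, 0.0025, 0.0042, np.float64(-5.9), 0.75], [0.0059, 0.002, 0.0044, np.float64(-5.9), 0.75], [0.0059, 0.0016, 0.0046, np.float64(-5.9), 0.75], [0.0059, 0.0011, 0.0048, np.float64(-5.9), 0.75], [0.0059, 0.0006, 0.0048, np.float64(-5.9), 0.75], [0.0059, 0.0001, 0.0049, np.float64(-5.9), 0.75]]
```

```bash
cat >> h.py <<'E'
def plan(p_t,az_t,n=10,op=1.0,p=None,az=None):
    p0,R,o=tool(); az=np.degrees(np.arctan2(R[1,1],R[0,1])); p=p0 if p is None else np.array(p)
    d=(np.asarray(p_t)-p)/n; da=(az_t-az+180)%360-180; step=da/n; rows=[]
    for i in range(n):
        rows.append([float(v) for v in np.round(R.T@d,4)]+[round(float(-step),2),op]); R=R@Ro.from_euler('x',-step,degrees=True).as_matrix()
    print('d',np.round(d*n,4),'daz',round(float(da),2)); print(rows)
E
python3 - <<'E'
from h import *
plan((.545,.1833,.115),90.3,6,.75)
E
```

```text
d [ 0.0291 -0.0024 -0.0352] daz 35.42
[[0.006, 0.0023, 0.0041, -5.9, 0.75], [0.006, 0.0018, 0.0043, -5.9, 0.75], [0.006, 0.0014, 0.0044, -5.9, 0.75], [0.006, 0.0009, 0.0045, -5.9, 0.75], [0.006, 0.0004, 0.0046, -5.9, 0.75], [0.006, -0.0, 0.0046, -5.9, 0.75]]
```

Emit:
{"method": "play_rows", "body": {"moves": [[[0.003,0.002,0.004,-6,0.75],[0.004,0.002,0.004,-6,0.75],[0.005,0.001,0.004,-6,0.75],[0.005,0.001,0.004,-6,0.75],[0.005,0,0.004,-6,0.75],[0.005,0,0.004,-5.5,0.75],[0.004,0,0.002,0,0.75],[0,0,0,0,0.75],[0,0,0,0,0.75],[0,0,0,0,0.75]]]}}

```text
time: 14.55
tool_pos: [0.5467, 0.1838, 0.1245]
tool_rot: [0.291, 1.522, 0.32]
contact_force: [-0.8, -0.4, 0.4]
opening: 0.0806
```

```bash
python3 - <<'E'
from h import *
import pickle
st(); c=robot.get_calibration('wrist'); im=snap('wrist','w12.png');pickle.dump((c),open('c12.pkl','wb')); plan((.545,.1833,.029),90.3,8,.75)
print(proj('wrist',(.5465,.1833,.086),c),proj('wrist',(.467-.024,.1833,.045),c))
E
```

```text
t 14.55 p [0.5467 0.1838 0.1245] x [ 0.046  0.015 -0.999] y [-0.029  0.999  0.014] F [-0.8 -0.4  0.4] op 0.0806 q6 -1.42
d [-0.0018 -0.0005 -0.0956] daz -1.4
[[0.0119, -0.0002, -0.0008, 0.18, 0.75], [0.0119, -0.0002, -0.0008, 0.18, 0.75], [0.0119, -0.0002, -0.0008, 0.18, 0.75], [0.0119, -0.0002, -0.0008, 0.18, 0.75], [0.0119, -0.0002, -0.0008, 0.18, 0.75], [0.0119, -0.0002, -0.0008, 0.18, 0.75], [0.0119, -0.0002, -0.0008, 0.18, 0.75], [0.0119, -0.0002, -0.0008, 0.18, 0.75]]
[312.335202   262.02682633] [316.75802344  79.24808888]
```

View pics/w12.png

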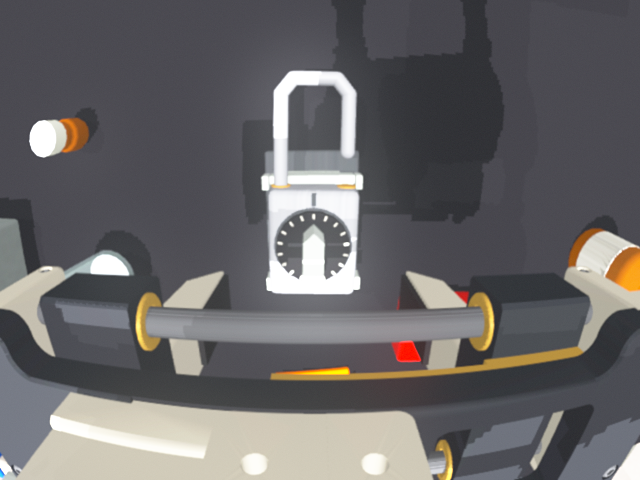

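Emit:
{"method": "play_rows", "body": {"moves": [[[0.008,-0.001,-0.001,0.7,0.75],[0.012,0,-0.001,0.7,0.75],[0.014,0,-0.001,0,0.75],[0.014,0,-0.001,0,0.75],[0.014,0,-0.001,0,0.75],[0.014,0,-0.001,0,0.75],[0.01,0,0,0,0.75],[0.005,0,0,0,0.75],[0.002,0,0,0,0.75],[0,0,0,0,0.75]]]}}

```text
time: 15.6
tool_pos: [0.5428, 0.1839, 0.0224]
tool_rot: [0.334, 1.525, 0.331]
contact_force: [0.3, -0.0, -0.2]
opening: 0.0802
```

```bash
python3 - <<'E'
from h import *
st(); im=snap('wrist','w13.png'); plan((.545,.1833,.030),90.3,3,.75)
E
```

```text
t 15.6 p [0.5428 0.1839 0.0224] x [ 0.043  0.015 -0.999] y [0.003 1.    0.015] F [ 0.3 -0.  -0.2] op 0.0802 q6 -1.38
d [ 0.0021 -0.0006  0.0073] daz 0.48
[[-0.0024, -0.0002, 0.0008, -0.16, 0.75], [-0.0024, -0.0002, 0.0008, -0.16, 0.75], [-0.0024, -0.0002, 0.0008, -0.16, 0.75]]
```

View pics/w13.png

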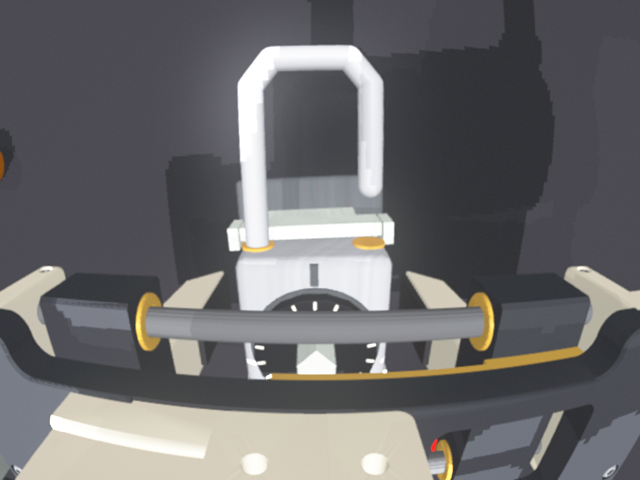

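Emit:
{"method": "play_rows", "body": {"moves": [[[-0.003,0,0.001,0,0.75],[-0.003,0,0.001,0,0.75],[-0.001,0,0,0,0.75],[0,0,0,0,0.4],[0,0,0,0,-1],[0,0,0,0,-1],[0,0,0,0,-1],[0,0,0,0,-1],[0,0,0,0,-1],[0,0,0,0,-1]]], "grip_force": 28}}

```text
time: 16.65
tool_pos: [0.5464, 0.184, 0.0329]
tool_rot: [0.313, 1.52, 0.31]
contact_force: [0.3, -0.2, 0.9]
opening: 0.0557
```

```bash
python3 - <<'E'
from h import *
st(); im=snap('wrist','w14.png'); plan((.545,.1833,.19),90.3,8,-1)
E
```

```text
t 16.65 p [0.5464 0.184  0.0329] x [ 0.048  0.015 -0.999] y [0.003 1.    0.016] F [ 0.3 -0.2  0.9] op 0.0557 q6 -1.38
d [-0.0014 -0.0007  0.1571] daz 0.46
[[-0.0196, 0.0002, 0.0008, -0.06, -1], [-0.0196, 0.0002, 0.0008, -0.06, -1], [-0.0196, 0.0002, 0.0008, -0.06, -1], [-0.0196, 0.0002, 0.0008, -0.06, -1], [-0.0196, 0.0002, 0.0008, -0.06, -1], [-0.0196, 0.0002, 0.0008, -0.06, -1], [-0.0196, 0.0002, 0.0008, -0.06, -1], [-0.0196, 0.0002, 0.0008, -0.06, -1]]
```

Emit:
{"method": "play_rows", "body": {"moves": [[[-0.004,0,0,0,-1],[-0.008,0,0,0,-1],[-0.012,0,0.001,0,-1],[-0.02,0,0.001,0,-1],[-0.025,0,0.001,0,-1],[-0.025,0,0.001,0,-1],[-0.025,0,0.001,0,-1],[-0.02,0,0.001,0,-1],[-0.015,0,0.001,0,-1],[-0.006,0,0,0,-1]]]}}

```text
time: 17.7
tool_pos: [0.5403, 0.1807, 0.2014]
tool_rot: [0.38, 1.532, 0.375]
contact_force: [-0.0, 0.7, -4.4]
opening: 0.0558
```

```bash
python3 - <<'E'
from h import *
st(); im=snap('wrist','w15.png'); snap('side','s15.png'); print(proj('side',(.557,-.2,.135)))
E
```

```text
t 17.7 p [0.5403 0.1807 0.2014] x [ 0.036  0.014 -0.999] y [0.004 1.    0.014] F [-0.   0.7 -4.4] op 0.0558 q6 -1.39
[347.76079295 277.46243646]
```

View pics/w15.png

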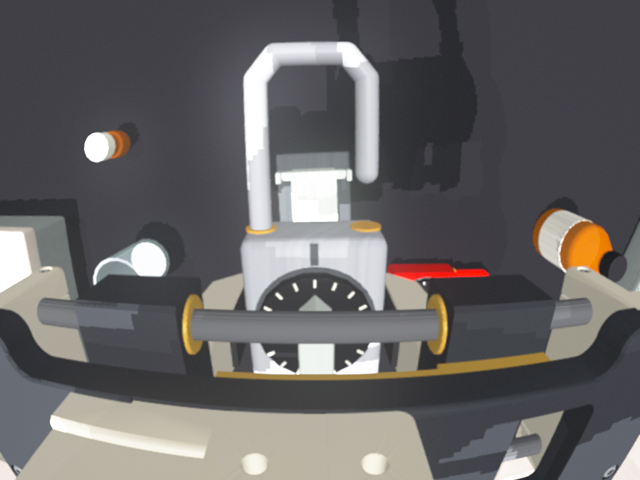

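View pics/s15.png

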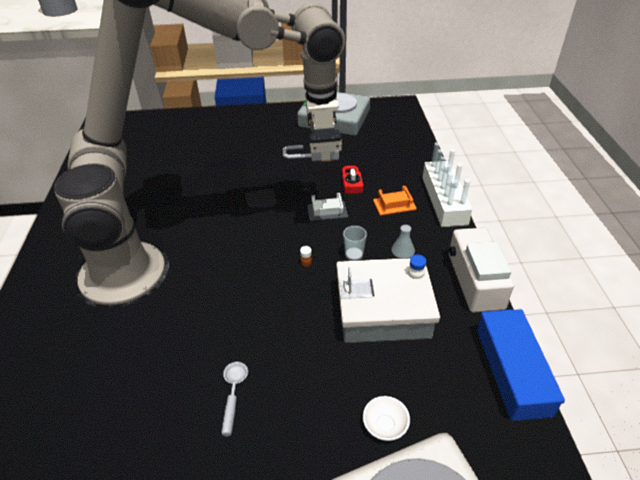

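```bash
python3 - <<'E'
import cv2
im=cv2.imread('pics/s15.png')[250:310,325:405]; cv2.imwrite('pics/s15c.png',cv2.resize(im,(800,600),interpolation=cv2.INTER_CUBIC))
im=cv2.imread('pics/top0.png')[205:250,360:420]; cv2.imwrite('pics/t0e.png',cv2.resize(im,(800,600),interpolation=cv2.INTER_CUBIC))
E
```

```text
(no output)
```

View pics/s15c.png

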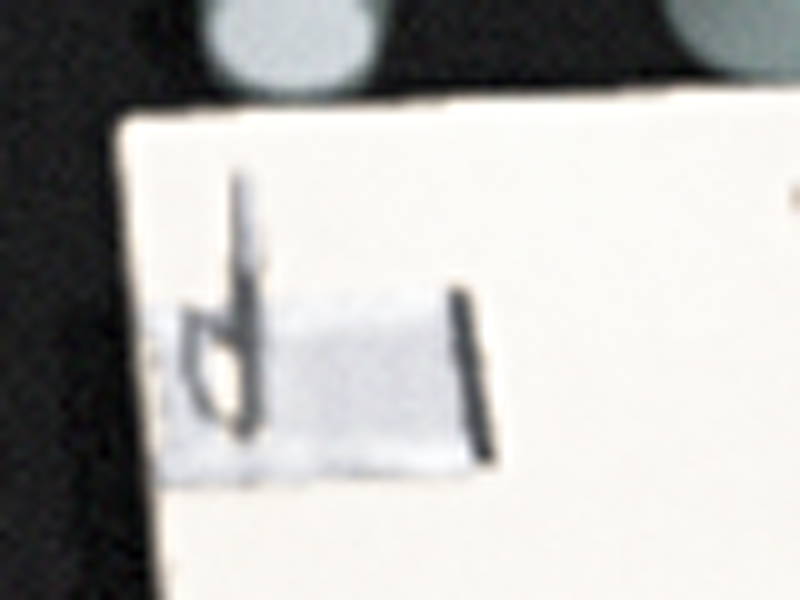

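View pics/t0e.png

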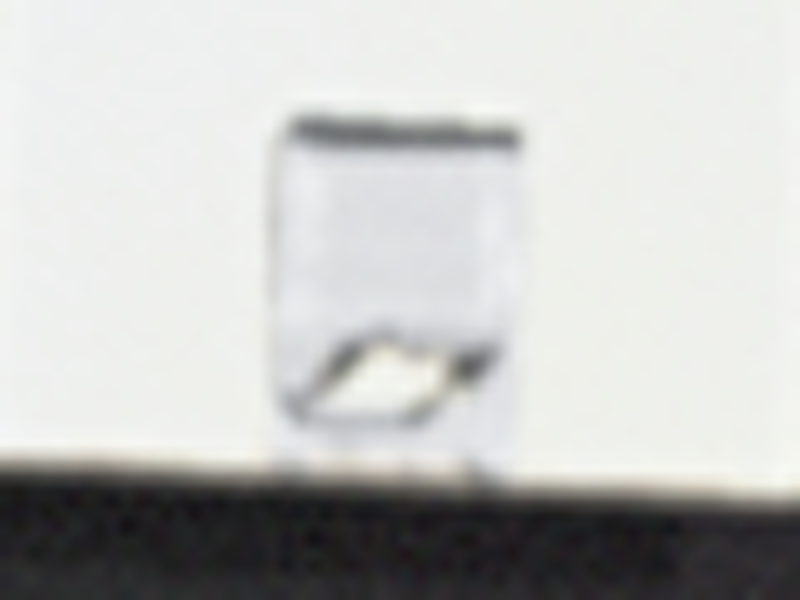

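```bash
python3 - <<'E'
from h import *
plan((.61,-.20,.225),90.3,10,-1)
E
```

```text
d [ 0.0698 -0.3808  0.0246] daz 0.51
[[-0.0027, -0.038, 0.0072, -0.05, -1], [-0.0027, -0.038, 0.0072, -0.05, -1], [-0.0027, -0.038, 0.0071, -0.05, -1], [-0.0027, -0.038, 0.0071, -0.05, -1], [-0.0027, -0.038, 0.0071, -0.05, -1], [-0.0027, -0.038, 0.007, -0.05, -1], [-0.0027, -0.0381, 0.007, -0.05, -1], [-0.0027, -0.0381, 0.007, -0.05, -1], [-0.0027, -0.0381, 0.0069, -0.05, -1], [-0.0027, -0.0381, 0.0069, -0.05, -1]]
```

Emit:
{"method": "play_rows", "body": {"moves": [[[-0.003,-0.02,0.004,0,-1],[-0.003,-0.038,0.007,0,-1],[-0.003,-0.045,0.008,0,-1],[-0.003,-0.048,0.009,0,-1],[-0.003,-0.048,0.009,0,-1],[-0.003,-0.048,0.009,0,-1],[-0.003,-0.048,0.008,0,-1],[-0.003,-0.04,0.007,0,-1],[-0.003,-0.03,0.005,0,-1],[0,-0.015,0.003,0,-1]]]}}

```text
time: 18.8
tool_pos: [0.6018, -0.2095, 0.21]
tool_rot: [1.134, 1.547, 1.136]
contact_force: [0.4, -0.1, -4.3]
opening: 0.0556
```

```bash
python3 - <<'E'
from h import *
import pickle
st(); robot.observe(); snap('top','t16.png'); st(); c=robot.get_calibration('wrist'); im=snap('wrist','w16.png'); st()
pickle.dump(c,open('c16.pkl','wb')); print(proj('wrist',(.557,-.205,.15),c))
E
```

```text
t 18.8 p [ 0.6018 -0.2095  0.21  ] x [ 0.01   0.021 -1.   ] y [-0.002  1.     0.021] F [ 0.4 -0.1 -4.3] op 0.0556 q6 -2.04
t 18.85 p [ 0.6018 -0.2111  0.2093] x [ 0.009  0.021 -1.   ] y [-0.001  1.     0.021] F [-0.5 -3.  -4.1] op 0.056 q6 -2.05
t 18.9 p [ 0.6017 -0.2087  0.2093] x [ 0.009  0.022 -1.   ] y [-0.002  1.     0.022] F [ 0.6  0.1 -4.2] op 0.0556 q6 -2.04
[322.73303341 180.50399996]
```

View pics/w16.png

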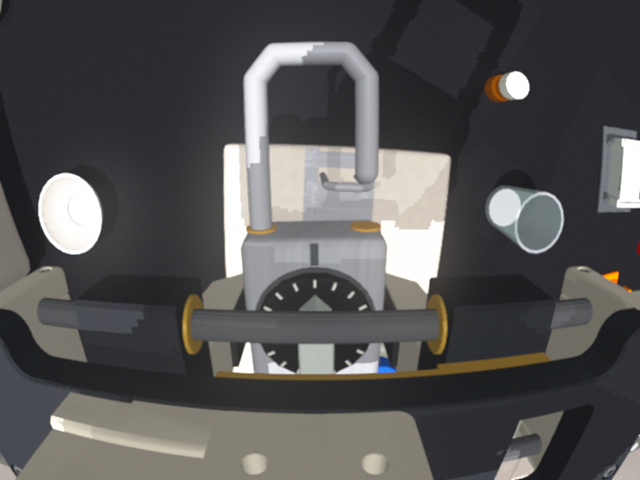

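```bash
python3 - <<'E'
import cv2
im=cv2.imread('pics/w16.png')[130:250,235:395]; cv2.imwrite('pics/w16c.png',cv2.resize(im,(800,600),interpolation=cv2.INTER_CUBIC))
E
```

```text
(no output)
```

View pics/w16c.png

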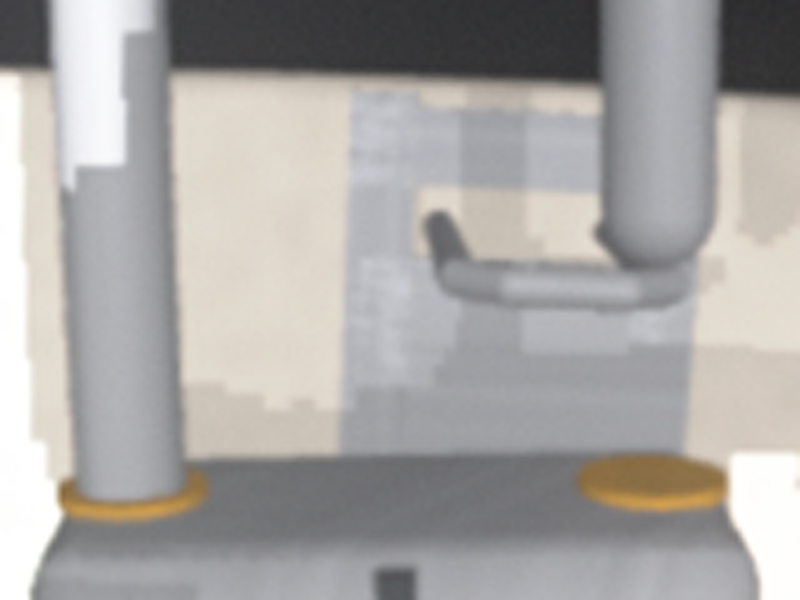

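```bash
cat > m16.py <<'E'
from h import *
import pickle; c=pickle.load(open('c16.pkl','rb'))
def w(u,v,z): return atz('wrist',(235+u/5,130+v/5),z,c)[:2]
for k,a in {'L':(440,283,.148),'R':(697,290,.148),'bl':(470,283,.148),'br':(660,292,.148),'footL':(437,215,.089),'e1':(0,68,.085),'e2':(590,88,.085),'sl':(345,440,.087),'sl2':(352,95,.087),'sr':(688,440,.087)}.items(): print(k,np.round(w(*a),4))
# full-image lid front edge
for a in [(240,147),(448,155)]: print('edge',atz('wrist',a,.085,c)[:2])
E
python3 m16.py
```

```text
L [ 0.5609 -0.2047]
R [ 0.5615 -0.1738]
bl [ 0.5609 -0.2012]
br [ 0.5618 -0.1783]
footL [ 0.5592 -0.2027]
e1 [ 0.5362 -0.2689]
e2 [ 0.5399 -0.1794]
sl [ 0.5943 -0.2166]
sl2 [ 0.5412 -0.2154]
sr [ 0.5943 -0.163 ]
edge [ 0.53894573 -0.26506005]
edge [ 0.54293978 -0.1026962 ]
```

```bash
cat >> h.py <<'E'
def Rax(x,y):
    x=np.array(x,float);x/=np.linalg.norm(x); y=np.array(y,float); y-=x*(x@y); y/=np.linalg.norm(y); return np.array([x,y,np.cross(x,y)]).T
RG=Rax((.048,.015,-.999),(.003,1,.016)); RL0=Ro.from_euler('z',.1,degrees=True).as_matrix(); OFF=np.array([-.0121,-.0005,.0007])
def lock():
    p,R,o=tool(); c=p+R@OFF; Rl=R@RG.T@RL0; g=c+Rl@np.array([-.044,.021,0]); return c,Rl,g
EYE=np.array([.5612,-.1893,.135])
def rep():
    st(); c,Rl,g=lock(); print('gap',np.round(g,4),'gap-eye',np.round(g-EYE,4),'lock rpy deg',np.round(Ro.from_matrix(Rl).as_euler('xyz',degrees=True),2))
E
python3 - <<'E'
from h import *
rep()
for z in (.1505,.135,.087): print('side',z,proj('side',(EYE[0],EYE[1],z)),'nearleg',proj('side',(EYE[0],EYE[1]-.013,z)),'far',proj('side',(EYE[0],EYE[1]+.013,z)))
for z in (.1505,.087): print('top',proj('top',(EYE[0],EYE[1],z)), proj('top',(EYE[0],EYE[1]+.013,z)), proj('top',(EYE[0],EYE[1]-.013,z)))
c,Rl,g=lock()
import pickle; cc=pickle.load(open('c16.pkl','rb'))
print('legend px',proj('wrist',c+Rl@np.array([-.053,.021,0]),cc), 'bow',proj('wrist',c+Rl@np.array([-.1035,0,0]),cc))
E
```

```text
t 18.9 p [ 0.6017 -0.2087  0.2093] x [ 0.009  0.022 -1.   ] y [-0.002  1.     0.022] F [ 0.6  0.1 -4.2] op 0.0556 q6 -2.04
gap [ 0.5581 -0.1888  0.2233] gap-eye [-0.0031  0.0005  0.0883] lock rpy deg [0.41 2.23 0.43]
side 0.1505 [349.20790467 268.83212007] nearleg [349.96436406 273.22374527] far [348.46424859 264.51482452]
side 0.135 [349.06755205 273.707277  ] nearleg [349.81564963 278.09887505] far [348.33199834 269.38931591]
side 0.087 [348.64916221 288.24007379] nearleg [349.37247593 292.62691502] far [347.93763681 283.92472781]
top [391.97908783 229.75081541] [387.20681857 229.68526429] [396.75143575 229.81636761]
top [388.73287291 232.46258165] [384.18006686 232.40002337] [393.28575054 232.52514092]
legend px [371.82161107 184.99538304] bow [317.86740726  54.60460531]
```

```bash
python3 - <<'E'
from h import *
import pickle
for i in range(3):
    st(); c=robot.get_calibration('wrist'); print(ray('wrist',(314,236),c)[0]); im=robot.read_camera('wrist'); cv2.imwrite(f'pics/w17_{i}.png',im[:,:,::-1]); pickle.dump((c,lock()),open(f'c17_{i}.pkl','wb'))
cv2.imwrite('pics/w17c.png',cv2.resize(im[130:250,235:395,::-1],(800,600),interpolation=cv2.INTER_CUBIC))
st()
E
```

```text
t 18.9 p [ 0.6017 -0.2087  0.2093] x [ 0.009  0.022 -1.   ] y [-0.002  1.     0.022] F [ 0.6  0.1 -4.2] op 0.0556 q6 -2.04
[ 0.52901468 -0.2122302   0.3669065 ]
t 18.95 p [ 0.6017 -0.2069  0.2097] x [ 0.009  0.023 -1.   ] y [-0.003  1.     0.023] F [-0.4  1.4 -4.8] op 0.0558 q6 -2.04
[ 0.52903537 -0.21059908  0.36724976]
t 19.0 p [ 0.6019 -0.2057  0.2102] x [ 0.01   0.023 -1.   ] y [-0.005  1.     0.023] F [-0.7  0.  -4.2] op 0.056 q6 -2.04
[ 0.52911381 -0.20960428  0.36767833]
t 19.05 p [ 0.602  -0.2052  0.2106] x [ 0.01   0.023 -1.   ] y [-0.006  1.     0.023] F [-0.8  0.9 -3.7] op 0.0562 q6 -2.04
```

View pics/w17c.png

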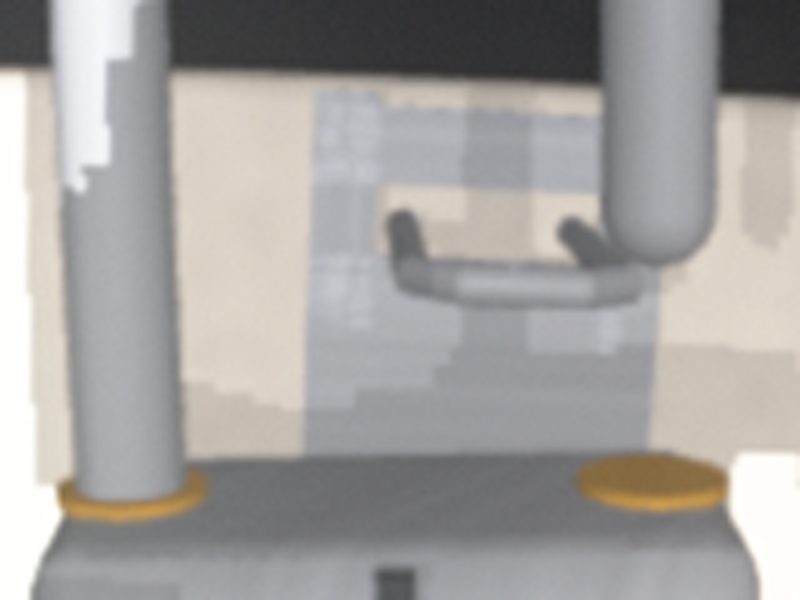

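```bash
cat > m17.py <<'E'
from h import *
import pickle; c,(lc,Rl,g)=pickle.load(open('c17_2.pkl','rb'))
def w(u,v,z): return atz('wrist',(235+u/5,130+v/5),z,c)[:2]
for k,a in {'L':(390,280,.148),'R':(648,288,.148),'sl':(310,440,.087),'sr':(650,440,.087),'e1':(20,68,.085),'e2':(590,85,.085)}.items(): print(k,np.round(w(*a),4))
print('pred bow',proj('wrist',lc+Rl@[-.1035,0,0],c),'legend',proj('wrist',lc+Rl@[-.053,.021,0],c),'capt leg at body',proj('wrist',lc+Rl@[-.035,-.021,0],c))
E
python3 m17.py
```

```text
L [ 0.5608 -0.2053]
R [ 0.5615 -0.1743]
sl [ 0.5946 -0.2164]
sr [ 0.5945 -0.1633]
e1 [ 0.5366 -0.2605]
e2 [ 0.5395 -0.1739]
pred bow [312.97104049  55.2066337 ] legend [367.34552706 185.81442201] capt leg at body [261.68645762 230.71364928]
```

View pics/w17_2.png

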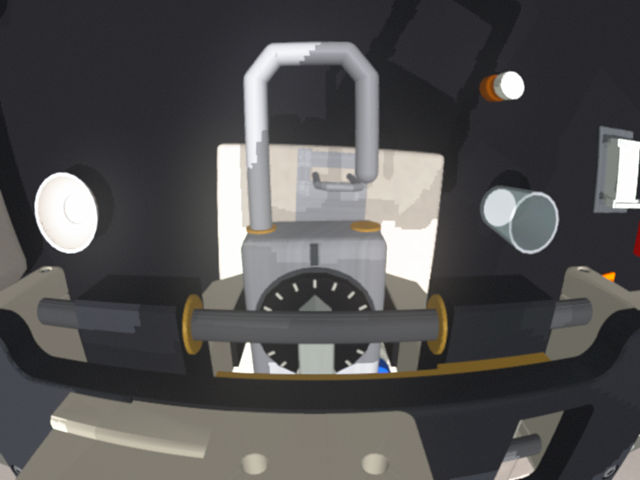

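Emit:
{"method": "play_rows", "body": {"moves": [[[0.002,-0.001,0.001,0.5,-1],[0.004,-0.001,0.001,0.5,-1],[0.006,-0.001,0.001,0.5,-1],[0.007,-0.001,0,0.3,-1],[0.007,-0.001,0,0,-1],[0.006,0,0,0,-1],[0.004,0,0,0,-1],[0.002,0,0,0,-1],[0,0,0,0,-1],[0,0,0,0,-1]]]}}

```text
time: 20.05
tool_pos: [0.6055, -0.2044, 0.1686]
tool_rot: [1.267, 1.545, 1.245]
contact_force: [-0.2, 0.2, -4.4]
opening: 0.0556
```

```bash
sed -i 's/^EYE=.*/EYE=np.array([.5613,-.1897,.135])/' h.py; python3 - <<'E'
from h import *
import pickle
rep(); robot.read_camera('wrist'); rep(); c=robot.get_calibration('wrist'); im=snap('wrist','w18.png'); pickle.dump((c,lock()),open('c18.pkl','wb')); 
cv2.imwrite('pics/w18c.png',cv2.resize(im[130:250,235:395,::-1],(800,600),interpolation=cv2.INTER_CUBIC))
E
```

```text
t 20.05 p [ 0.6055 -0.2044  0.1686] x [ 0.008  0.024 -1.   ] y [0.023 0.999 0.025] F [-0.2  0.2 -4.4] op 0.0556 q6 -2.01
gap [ 0.5625 -0.1835  0.1826] gap-eye [0.0012 0.0062 0.0476] lock rpy deg [ 0.55  2.3  -0.97]
t 20.1 p [ 0.6055 -0.2044  0.1686] x [ 0.008  0.024 -1.   ] y [0.023 0.999 0.025] F [ 0.2 -0.3 -4.5] op 0.0561 q6 -2.01
gap [ 0.5625 -0.1835  0.1827] gap-eye [0.0012 0.0062 0.0477] lock rpy deg [ 0.55  2.3  -0.97]
```

View pics/w18c.png

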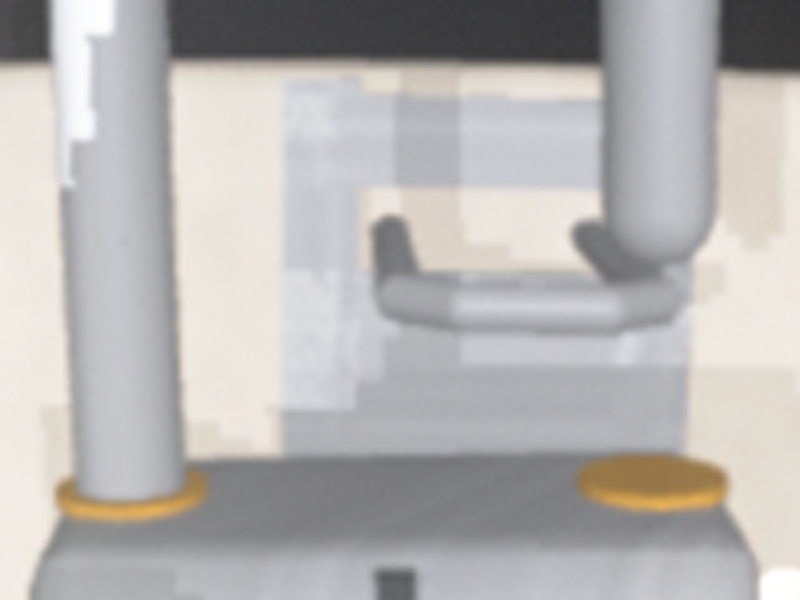

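```bash
python3 - <<'E'
from h import *
import pickle; c,(lc,Rl,g)=pickle.load(open('c18.pkl','rb'))
def w(u,v,z): return atz('wrist',(235+u/5,130+v/5),z,c)[:2]
for k,a in {'L':(378,296,.148),'R':(685,300,.148),'sl':(280,440,.087),'sr':(688,440,.087)}.items(): print(k,np.round(w(*a),4))
p,R,o=tool(); t=p+(EYE-g); t[2]=p[2]-.001; print(t); 
print('full delta tool',R.T@(EYE-g))
E
```

```text
L [ 0.5599 -0.2047]
R [ 0.5609 -0.1746]
sl [ 0.588  -0.2174]
sr [ 0.5894 -0.163 ]
[ 0.60431092 -0.21062851  0.16774692]
full delta tool [ 0.04761497 -0.00739935 -0.00149058]
```

Emit:
{"method": "play_rows", "body": {"moves": [[[0,-0.002,0,0.2,-1],[0.002,-0.002,0,0.2,-1],[0.004,-0.002,-0.001,0,-1],[0.004,-0.001,0,0,-1],[0.004,0,0,0,-1],[0.003,0,0,0,-1],[0.002,0,0,0,-1],[0,0,0,0,-1],[0,0,0,0,-1],[0,0,0,0,-1]]]}}

```text
time: 21.15
tool_pos: [0.6046, -0.2117, 0.1481]
tool_rot: [1.242, 1.545, 1.211]
contact_force: [0.4, -0.7, -4.1]
opening: 0.0557
```

```bash
python3 - <<'E'
from h import *
import pickle
rep(); c=robot.get_calibration('wrist'); L=lock(); im=snap('wrist','w19.png'); pickle.dump((c,L),open('c19.pkl','wb')); rep()
cv2.imwrite('pics/w19c.png',cv2.resize(im[130:250,235:395,::-1],(800,600),interpolation=cv2.INTER_CUBIC))
p,R,o=tool(); print('full delta tool',R.T@(EYE-lock()[2]))
E
```

```text
t 21.15 p [ 0.6046 -0.2117  0.1481] x [ 0.009  0.024 -1.   ] y [0.03  0.999 0.024] F [ 0.4 -0.7 -4.1] op 0.0557 q6 -2.02
gap [ 0.5617 -0.1904  0.1621] gap-eye [ 0.0004 -0.0007  0.0271] lock rpy deg [ 0.54  2.27 -1.42]
t 21.2 p [ 0.6046 -0.2117  0.1482] x [ 0.009  0.024 -1.   ] y [0.03  0.999 0.024] F [-0.5  0.3 -4.1] op 0.0564 q6 -2.02
gap [ 0.5617 -0.1904  0.1622] gap-eye [ 0.0004 -0.0007  0.0272] lock rpy deg [ 0.54  2.26 -1.41]
full delta tool [ 2.72141269e-02  5.59483721e-05 -6.72182065e-04]
```

View pics/w19c.png

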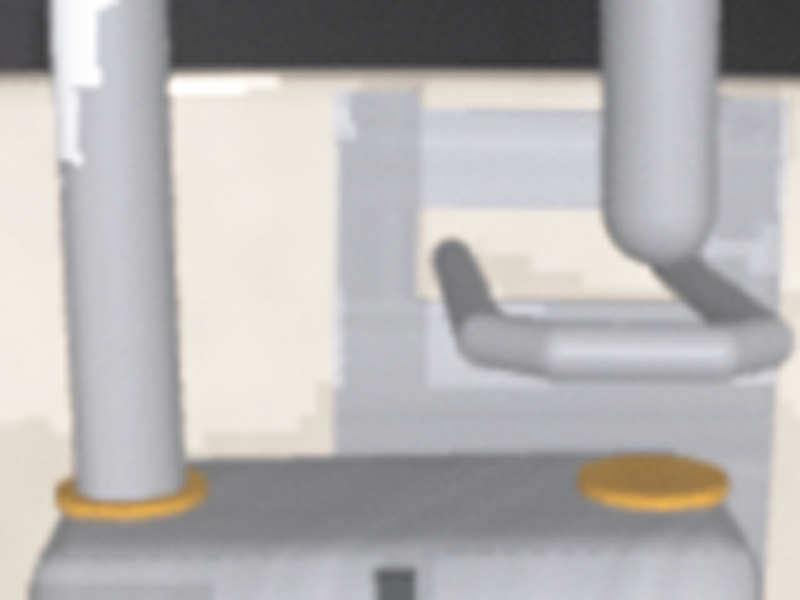

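```bash
python3 - <<'E'
from h import *
import pickle; c,(lc,Rl,g)=pickle.load(open('c19.pkl','rb'))
def w(u,v,z): return atz('wrist',(235+u/5,130+v/5),z,c)
for k,a in {'L':(462,342,.148),'R':(793,342,.148),'m':(640,350,.148)}.items(): print(k,np.round(w(*a)[:2],4))
print('legend pred',(proj('wrist',lc+Rl@[-.053,.021,0],c)-[235,130])*5,'capt at body',(proj('wrist',lc+Rl@[-.035,-.021,0],c)-[235,130])*5)
print('bodyedge',np.round(w(400,470,lc[2])[:2],4), lc)
E
```

```text
L [ 0.5601 -0.2047]
R [ 0.5608 -0.1755]
m [ 0.5613 -0.1892]
legend pred [654.56265236 276.4722884 ] capt at body [127.46880094 499.96932704]
bodyedge [ 0.5683 -0.2106] [ 0.60512597 -0.21250169  0.16020595]
```

Emit:
{"method": "play_rows", "body": {"moves": [[[0.001,-0.001,-0.001,0,-1],[0.003,-0.0005,0,0,-1],[0.004,0,0,0,-1],[0.005,0,0,0,-1],[0.005,0,0,0,-1],[0.004,0,0,0,-1],[0.003,0,0,0,-1],[0.002,0,0,0,-1],[0,0,0,0,-1],[0,0,0,0,-1]]]}}

```text
time: 22.2
tool_pos: [0.6036, -0.2125, 0.1184]
tool_rot: [1.253, 1.545, 1.223]
contact_force: [0.5, 0.4, -3.6]
opening: 0.0556
```

```bash
python3 - <<'E'
from h import *
rep(); im=snap('wrist','w20.png'); s=snap('side','s20.png'); rep()
cv2.imwrite('pics/w20c.png',cv2.resize(im[130:250,235:395,::-1],(800,600),interpolation=cv2.INTER_CUBIC))
cv2.imwrite('pics/s20c.png',cv2.resize(s[210:330,290:450,::-1],(800,600),interpolation=cv2.INTER_CUBIC))
p,R,o=tool(); print('full delta tool',R.T@(EYE-lock()[2]))
E
```

```text
t 22.2 p [ 0.6036 -0.2125  0.1184] x [ 0.009  0.024 -1.   ] y [0.03  0.999 0.024] F [ 0.5  0.4 -3.6] op 0.0556 q6 -2.02
gap [ 0.5608 -0.1912  0.1325] gap-eye [-0.0005 -0.0015 -0.0025] lock rpy deg [ 0.54  2.28 -1.41]
t 22.3 p [ 0.6037 -0.2125  0.1185] x [ 0.009  0.024 -1.   ] y [0.03  0.999 0.024] F [ 0.3  0.9 -4.3] op 0.0557 q6 -2.02
gap [ 0.5608 -0.1913  0.1326] gap-eye [-0.0005 -0.0016 -0.0024] lock rpy deg [ 0.54  2.28 -1.41]
full delta tool [-0.00237974  0.00162439  0.00046097]
```

View pics/w20c.png

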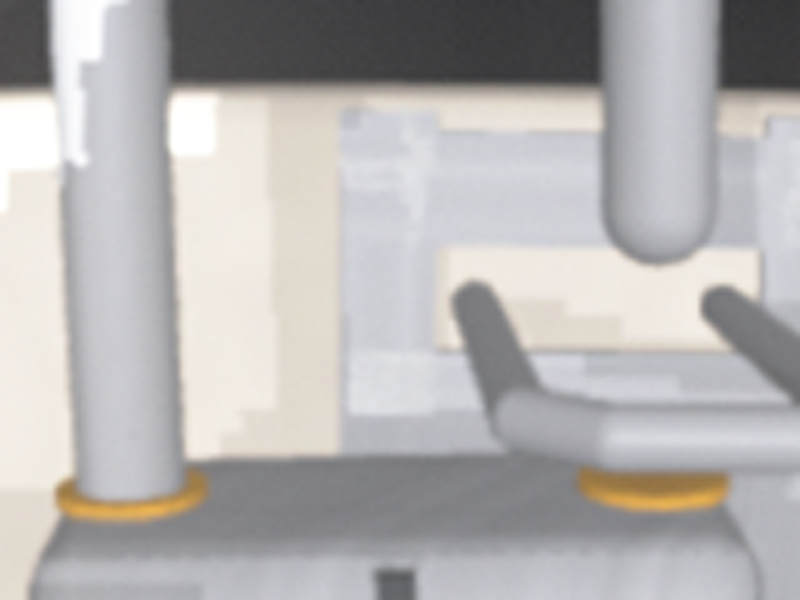

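View pics/s20c.png

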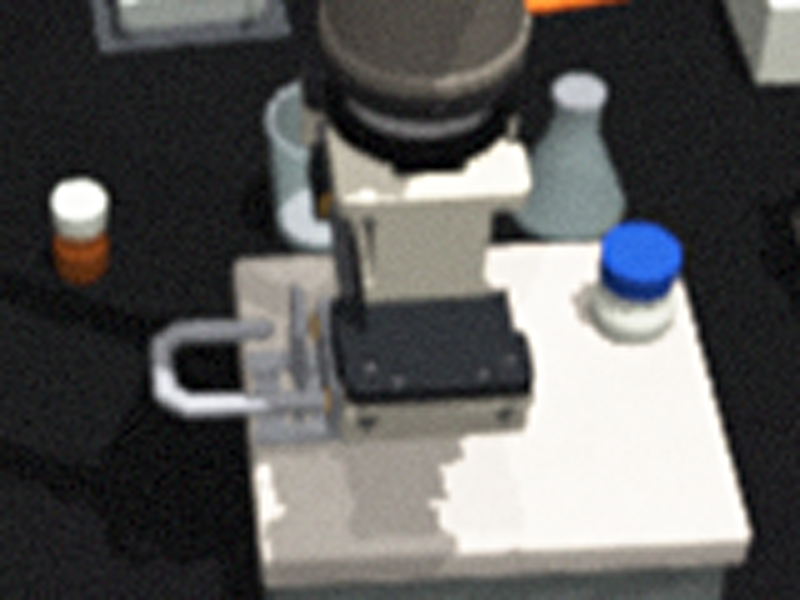

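```bash
python3 - <<'E'
from h import *
im=cv2.imread('pics/w20.png'); cv2.imwrite('pics/w20d.png',cv2.resize(im[170:250,300:420],(780,520),interpolation=cv2.INTER_CUBIC))
c=robot.get_calibration('wrist')
for z in(.1505,.148): print([ (proj('wrist',EYE+[dx,dy,z-.135],c)-[300,170])*6.5 for dx,dy in((0,-.0155),(0,.0155))])
E
```

```text
[array([219.28672917, 326.64414618]), array([776.48242995, 310.23019551])]
[array([215.88254537, 316.03816662]), array([763.58394996, 300.16163789])]
```

View pics/w20d.png

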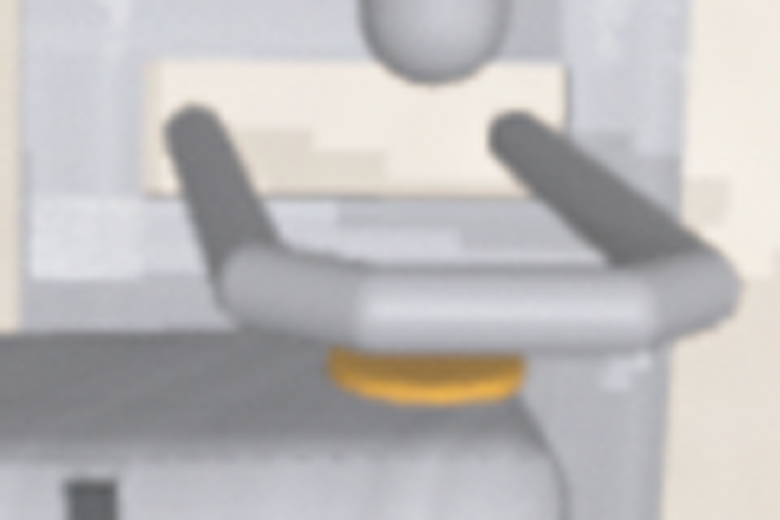

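Emit:
{"method": "play_rows", "body": {"moves": [[[-0.001,0.0005,0,0,-1],[-0.001,0.0005,0,0,-1],[0,0,0,0,-1],[0,0,0,0,-1],[0,0,0,0,-1],[0,0,0,0,-1],[0,0,0,0,-1],[0,0,0,0,-1],[0,0,0,0,-1],[0,0,0,0,-1]]]}}

```text
time: 23.3
tool_pos: [0.604, -0.2117, 0.1215]
tool_rot: [1.195, 1.545, 1.165]
contact_force: [0.5, 1.1, -4.3]
opening: 0.0558
```

```bash
python3 - <<'E'
from h import *
rep(); im=snap('wrist','w21.png'); s=snap('top','t21.png'); rep()
E
```

```text
t 23.3 p [ 0.604  -0.2117  0.1215] x [ 0.01   0.024 -1.   ] y [0.03  0.999 0.024] F [ 0.5  1.1 -4.3] op 0.0558 q6 -2.02
gap [ 0.5611 -0.1904  0.1355] gap-eye [-0.0002 -0.0007  0.0005] lock rpy deg [ 0.51  2.21 -1.41]
t 23.4 p [ 0.604  -0.2116  0.1215] x [ 0.01   0.024 -1.   ] y [0.03  0.999 0.024] F [-0.1  0.3 -4.5] op 0.0556 q6 -2.02
gap [ 0.5611 -0.1904  0.1355] gap-eye [-0.0002 -0.0007  0.0005] lock rpy deg [ 0.51  2.21 -1.41]
```

View pics/w21.png

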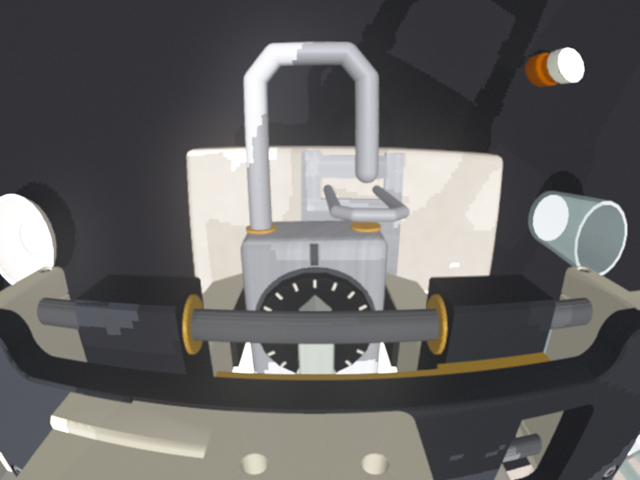

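View pics/t21.png

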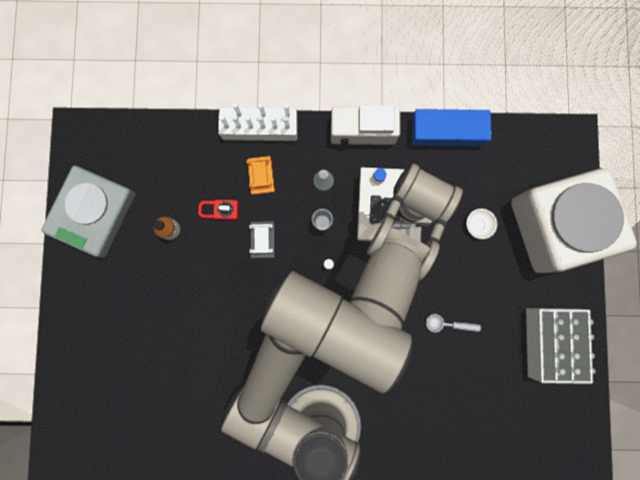

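```bash
python3 - <<'E'
from h import *
print(robot.hand_in()); rep()
E
```

```text
the job is handed in; nothing more can be done
None
the job is handed in; nothing more can be done
```

I turned the dial clockwise to the index line and pulled the shackle about 24 mm, to its stop. I then gripped the open lock by its sides at 28 N, lifted it out and held it over the hasp. I handed it in at about 23 s of the 69 s allowed.

**Last checks before hand-in:**
- **Position:** the middle of the shackle gap was within about 1 mm of the eye as I measured it: -0.2, -0.7 and +0.5 mm in x, y and z. The wrist picture shows the staple standing in the gap, with the free leg lined up with the eye.
- **Contact:** the only force on the tool was the lock's weight, about 4.4 N, so nothing was touching the box or the staple.
- **Other objects:** the bystanders in view in the top picture, and the red and orange look-alikes, were where they started. The arm hid part of the box lid in that picture.

**What was less than perfect:**
- **Level:** by my estimate the lock is pitched about 2.2° nose-up and rolled 0.5°. The tool's tilt drifted while moving, and I had no command to correct it.
- **Direction:** I read "x away from the front edge" as pointing inward over the lid, so the body hangs over the lid and the bow points out over the box's front edge.
- **Dial start:** my first reading was about 50°, between two notches. After I let go, the picture showed the nose settled at the index line, and the shackle came fully out.

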